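Rebuild two lamp columns on their feet

ROBOT

A 6-joint arm with a two-finger parallel gripper is mounted at the origin on the work surface. World frame = base frame: x ahead of the robot, y to its left, z up, the work surface at z = 0. Lengths are in m, angles in rad, forces in N, time in s.
With the tool pointing down it reaches from about 0.425 to 0.95 m from the base axis. Payload 3.5 kg.
Tool frame: the origin (TCP) lies at the very end of the fingers, on their centre line; the grasp point (between the pads) lies ctrl.grip_point_offset behind it (ctrl.grip_point_offset is the distance from the TCP to the grasp point, in m); z points along the fingers, y is the direction in which the jaws open and shut (so a half turn about z gives the same grasp; the last joint's range is limited). The gripper opens to 85 mm and grips with 20 to 120 N. Pads are 22 mm wide; open, the fingers measure 114 mm over their backs; the gripper's body (76 mm by 85 mm) begins 54 mm behind the grasp point. The pads swing forward as they close: fully open they stand 13 mm farther back than shut.
Start: joints at [-1.318, 0.286, 1.577, -0, 1.279, -0.15], TCP at [0.265, -0.621, 0.231] pointing down, gripper open.
Joint ranges: [-2.77, 2.77], [-0.9, 2.22], [0.21, 2.48], [-1.53, 4.67], [0.24, 2.81], [-2.84, 2.84]. Speed limits (rad/s): [2.79, 2.79, 3.14, 3.14, 3.14, 3.14].

INTERFACE

Orientations are given as a unit quaternion [x, y, z, w].
In Python, from plant import telemetry, imaging, ticket, finder, ctrl gives the robot as it stands. The module is installed in compiled form; this text tells all that it offers.
- The arm moves only by the shell command python3 -m crank 'ROWS' [FORCE]. ROWS is JSON, a list of rows, each a list of 7 numbers: the shift along the tool's x, y, z scaled (see below), then the turn, a rotation vector about the tool's x, y, z scaled (see below), then the opening, from 0 (shut) to 1 (fully open). A call has 1 to 12 rows; each row is the pose to reach, as a shift and turn from the pose commanded when the call began, along the tool's axes at that moment; what a row does not reach only later rows make up. The controller multiplies each number of a shift by 0.15 m and each number of a turn by 90 degrees. A row lasts 1/10 s, in which the tool goes at most 50 mm and 8.59 degrees, less where a joint would pass 70% of its speed; a pose out of reach is approached as far as the arm can. A call with a number of a shift or a turn outside -1 to 1 is refused whole. A call with a gripper value outside its range is refused whole. The fingers move at their own pace and stop on an object; FORCE is the grip in N (left out, the last holds). Time passes only in rows, so rows that repeat a pose let the fingers close. It gives the time, the measured TCP pose, the force and the opening at its end, in the units of the state.
- telemetry.get_state(): the state, without advancing time (a new reading comes with each control period).
- imaging.read_camera(name): name is "scene" or "top" or "wrist"; returns a dict with "pixels" (480x640x3 uint8, red, green, blue), "vfov" (degrees; the focal length in pixels is half the picture's height over the tangent of half this angle, whatever the lens; pixels are square), "cx", "cy" (the principal point, pixels), "rvec" (rotation vector, rad) and "tvec" (3), from world to camera coordinates, as OpenCV has them. Camera axes: x right, y down, z forward; pixel columns grow to the right and rows downward; lengths in m; the calibration is good to about 2 mm. A picture is of the moment at which its call begins. There is no depth.
- ticket.sign_off(): hands the job in, once; it reports no verdict.
Trained networks look in a picture, given as the dict that the camera call returned (one of the last four; its "shot" number tells which), for a name from the list of things; names that differ only in an ending like _2 or _b are one class to them, and where a whole thing is asked for, a point or a joint stands for the part that bears it (a point fixed in the world has none). Each returns a list of dicts, best first, with "confidence" (0 to 1); they miss things now and then, are a little off and sometimes report something else, mostly with a low value. They report only what shows in the picture. A call takes as long as a camera call. They do not tell look-alikes from the thing itself.
- finder.masks_of(label, picture): "pixels" (480x640 bool, what is visible of it) and "extent" ([left, top, right, bottom] in pixels, round what is visible of it).
- finder.pinpoint(label, picture): "location" ([row, column] in pixels: a listed point, or the origin of a listed thing).
The state is a dict: "time": time; "qpos": joint angles; "dq": joint speeds; "joint_efforts": joint torques, N m; "eef_pos": TCP position; "tcp_rot": TCP orientation; "contact_force": force on the tool from outside, world axes, zero at the start; "wrist_torque": the same for the moment, N m; "opening": opening from 0.0 (shut) to 1.0 (fully open).
Only numpy, scipy, OpenCV 4.12 (cv2) and the standard library are available. Lean on these libraries where they do the work, as an engineer would, in place of code of your own. Each camera call takes 0.05 s, during which the arm holds its last target.

TASK

Put the two lamps back together by threading their loose parts over the upright tubes, each part sitting flat on what is below it. On the square foot go, from the bottom up, the square wooden block (its sides parallel to the foot's sides), the flat brass disc, and the small cylindrical brass cap; on the round foot go the round wooden drum and then the domed brass cap. Leave the jar, the spray can and the pliers where they are, and let go of everything at the end.

Things in the scene. Friction and masses are not known exactly. Their poses are not given: they have to be found in the camera images.
- block_mid (a point): Square brown wooden block, 52 x 52 x 28 mm high, with a 23 mm upright through-hole in its middle; lies flat, origin at its centre, half-way up; z up. x and y are square to its side faces
- drum_mid (a point): Round brown wooden drum, 58 mm in diameter, 34 mm high, with a 22 mm upright through-hole; stands on its flat end, origin at its centre, half-way up; z up. 
- disc_mid (a point): Flat round brass disc, 64 mm in diameter, 10 mm thick, with a 22 mm through-hole; lies flat, origin at its centre, half-way up; z up. 
- cap_mid (a point): Small plain cylindrical brass cap with a flat closed top, 36 mm in diameter, 28 mm high; a blind bore 22 mm wide and 16 mm deep is open at its underside; stands mouth down, origin at its centre, half-way up; z up. 
- dome_mid (a point): Brass domed cap, 48 mm in diameter, 36 mm high: upright side wall for the lower 21 mm, rounded closed top above; a blind bore 22 mm wide and 16 mm deep is open at its underside; stands mouth down, origin at its centre, half-way up; z up. 
- square_seat (a point): Square wooden lamp foot, fixed to the bench, 104 x 104 mm, 18 mm high (upper step 92 x 92 mm), with an upright steel tube 10 mm in diameter in its middle whose round tip is 48 mm above the foot's top face (66 mm above the bench). Origin: on the foot's top face, at the tube's axis; x and y are square to the foot's sides, z up
- round_seat (a point): Round wooden lamp foot, fixed to the bench, 112 mm in diameter, 18 mm high, with an upright steel tube 10 mm in diameter in its middle whose round tip is 44 mm above the foot's top face (62 mm above the bench). Origin: on the foot's top face, at the tube's axis; z up
- jar_mid (a point): Bystander: small closed amber jar, 54 mm in diameter, 62 mm high, standing; origin at its centre, half-way up; z up. 
- spray_mid (a point): Bystander: blue spray can, 48 mm in diameter, 150 mm high, standing; origin at its centre, half-way up; z up. 
- pliers_mid (a point): Bystander: red-handled pliers lying flat, about 170 mm long, 60 mm wide, 12 mm high; origin near the middle, 6 mm above the bench, x along the pliers towards the jaws
Not all that is in view belongs to the job. Leave any red or white look-alike of the part that bears block_mid alone.

How it is judged:
At the end, for the whole second after the job is handed in: Square foot, bottom up: block, disc, cap; round foot: drum, domed cap. Each within 10 mm of its tube's axis, within 4 mm of its height when seated, level within 0.1 rad, at rest (under 10 mm/s); block's sides parallel to the foot's within 0.2 rad (any quarter turn) (horizontal distance between each of block_mid, disc_mid, cap_mid and square_seat below 0.01 m and z of block_mid in the frame of square_seat between 0.01 and 0.018 m and angle between each of block_mid, disc_mid, cap_mid, drum_mid, dome_mid's own z axis and vertical below 0.1 rad and linear speed of each of block, disc, cap, drum, dome below 0.01 m/s and z of disc_mid in the frame of square_seat between 0.029 and 0.037 m and z of cap_mid in the frame of square_seat between 0.048 and 0.056 m and horizontal distance between each of drum_mid, dome_mid and round_seat below 0.01 m and z of drum_mid in the frame of round_seat between 0.013 and 0.021 m and z of dome_mid in the frame of round_seat between 0.048 and 0.056 m and (angle between the x axis of block_mid and the x axis of square_seat, either way round below 0.2 rad or angle between the x axis of block_mid and the y axis of square_seat, either way round below 0.2 rad)); the robot touches nothing.
It fails at once if the jar is pushed more than 20 mm or knocked over (distance of jar_mid from where it was at the start of the episode above 0.02 m or angle between jar_mid's own z axis and vertical above 0.5 rad).
It fails at once if the spray can is pushed more than 20 mm or knocked over (distance of spray_mid from where it was at the start of the episode above 0.02 m or angle between spray_mid's own z axis and vertical above 0.5 rad).
It fails at once if the pliers are pushed more than 20 mm or knocked over (distance of pliers_mid from where it was at the start of the episode above 0.02 m or angle between pliers_mid's own z axis and vertical above 0.5 rad).
It also fails if it takes over 125 s, if anything falls off the work surface, if the arm or the gripper's body presses on something with over 40 N, if the wrist force passes 120 N, or if a joint passes its speed limit or range.

## Working session

There is one attempt and no reset: what is moved stays moved. The work goes in short steps, Python scripts to look and compute and a shell command to move; the robot and the scene stay as the last step left them, time stands still between calls to the robot, and variables do not carry over. Pictures are saved under pics/ and viewed, and the job is handed in when it is done.

```bash
mkdir -p pics; cat > h.py <<'E'
import numpy as np, cv2
from plant import telemetry, imaging, ticket, finder, ctrl
def cam(n):
    p=imaging.read_camera(n); p['f']=240/np.tan(np.radians(p['vfov'])/2)
    p['R']=cv2.Rodrigues(np.array(p['rvec'],float))[0]; p['t']=np.array(p['tvec'],float).ravel(); return p
def save(p,fn,crop=None,s=1):
    im=p['pixels'][:,:,::-1]
    if crop: im=im[crop[1]:crop[3],crop[0]:crop[2]]
    im=cv2.resize(im,None,fx=s,fy=s,interpolation=cv2.INTER_CUBIC); cv2.imwrite('pics/'+fn,im)
def onz(p,row,col,z):
    d=p['R'].T@np.array([(col-p['cx'])/p['f'],(row-p['cy'])/p['f'],1]); c=-p['R'].T@p['t']
    return c+d*(z-c[2])/d[2]
def proj(p,X):
    X=np.atleast_2d(X)@p['R'].T+p['t']; return np.c_[X[:,0]/X[:,2]*p['f']+p['cx'],X[:,1]/X[:,2]*p['f']+p['cy']]
def raw(p): return {k:v for k,v in p.items() if k not in('f','R','t')}
E
python3 - <<'E'
from h import *
s=telemetry.get_state(); print(s, ctrl.grip_point_offset)
for n in('scene','top','wrist'):
    p=cam(n); save(p,n+'0.png'); print(n,p['vfov'],p['cx'],p['cy'],(-p['R'].T@p['t']).round(3),p['R'].round(2).tolist(),[k for k in p])
    if n=='wrist': continue
    for l,z in dict(block_mid=.014,drum_mid=.017,disc_mid=.005,cap_mid=.014,dome_mid=.018,square_seat=.018,round_seat=.018,jar_mid=.031,spray_mid=.075,pliers_mid=.006).items():
        for r in finder.pinpoint(l,p)[:4]: 
            print(l,np.round(r['location'],1),round(r['confidence'],2),onz(p,*r['location'],z).round(4))
E
```

```text
{'time': 0.0, 'qpos': array([-1.31802630e+00,  2.87183064e-01,  1.57817082e+00,  1.14119117e-05,
        1.27861072e+00, -1.50007188e-01]), 'dq': array([ 0.00235475,  0.00159357,  0.00062893, -0.00117325, -0.00085977,
       -0.00022393]), 'joint_efforts': array([-8.97251139e-04, -4.05979729e+01, -2.92626840e+01, -1.70042240e-04,
        5.75581755e-03,  1.23401125e-05]), 'eef_pos': array([ 0.26444221, -0.62032995,  0.22993893]), 'tcp_rot': array([ 9.79789400e-01,  2.00028312e-01, -5.54554395e-05, -1.18469276e-03]), 'contact_force': array([ 0.25796731,  0.62209583, -0.12344913]), 'wrist_torque': array([-0.05746008,  0.03838759,  0.00194912]), 'opening': 1.0007519655975925} 0.0187
scene 56.18450810088517 320.74666635236133 237.82755458130532 [0.976 0.747 0.612] [[-0.88, 0.48, -0.01], [0.26, 0.46, -0.85], [-0.4, -0.75, -0.53]] ['pixels', 'vfov', 'cx', 'cy', 'rvec', 'tvec', 'shot', 'f', 'R', 't']
block_mid [258.7 321. ] 0.74 [ 0.5623 -0.0253  0.014 ]
block_mid [246.4 414.4] 0.69 [0.3383 0.0411 0.014 ]
drum_mid [277.4 401.9] 0.56 [0.4448 0.1305 0.017 ]
disc_mid [229.6 335.1] 0.53 [ 0.458
[... 986 characters left out ...]
id [291.6 454.4] 0.48 [ 0.4471 -0.2877  0.005 ]
cap_mid [292.9 195.4] 0.75 [0.4308 0.2778 0.014 ]
dome_mid [294.3 456.6] 0.73 [ 0.4405 -0.2892  0.018 ]
square_seat [207.1 389.3] 0.91 [ 0.6305 -0.1433  0.018 ]
round_seat [204.4 391.4] 0.72 [ 0.6367 -0.148   0.018 ]
round_seat [290.5 388.2] 0.69 [ 0.4454 -0.1411  0.018 ]
jar_mid [142.8 328.2] 0.89 [ 0.7725 -0.0041  0.031 ]
spray_mid [208.6 133.7] 0.96 [0.6024 0.4061 0.075 ]
pliers_mid [216.5 498.8] 0.66 [ 0.6171 -0.3902  0.006 ]
wrist 64.58541036796865 315.754816568625 232.26477571203353 [ 0.337 -0.59   0.374] [[0.39, -0.92, 0.0], [-0.88, -0.37, 0.31], [-0.28, -0.12, -0.95]] ['pixels', 'vfov', 'cx', 'cy', 'rvec', 'tvec', 'shot', 'f', 'R', 't']
```

View pics/scene0.png

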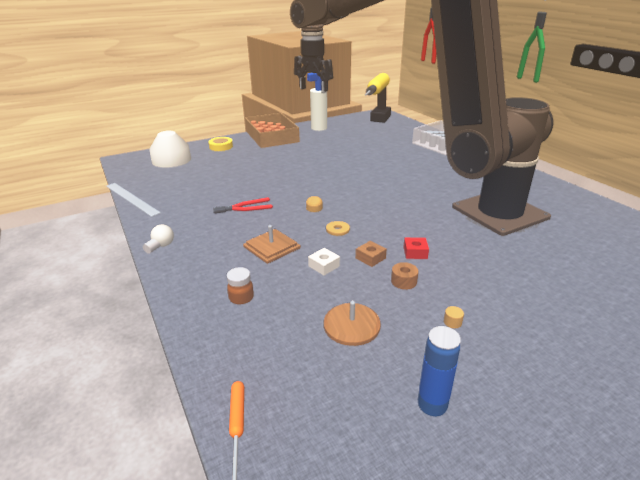

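View pics/top0.png

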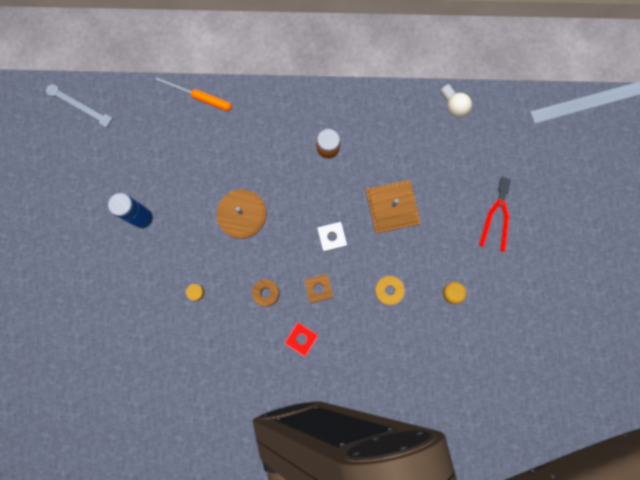

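```bash
python3 - <<'E'
import cv2
a=cv2.imread('pics/top0.png')[120:360,100:520]; cv2.imwrite('pics/top0c.png',cv2.resize(a,None,fx=1.9,fy=1.9,interpolation=cv2.INTER_CUBIC))
E
```

```text
(no output)
```

View pics/top0c.png

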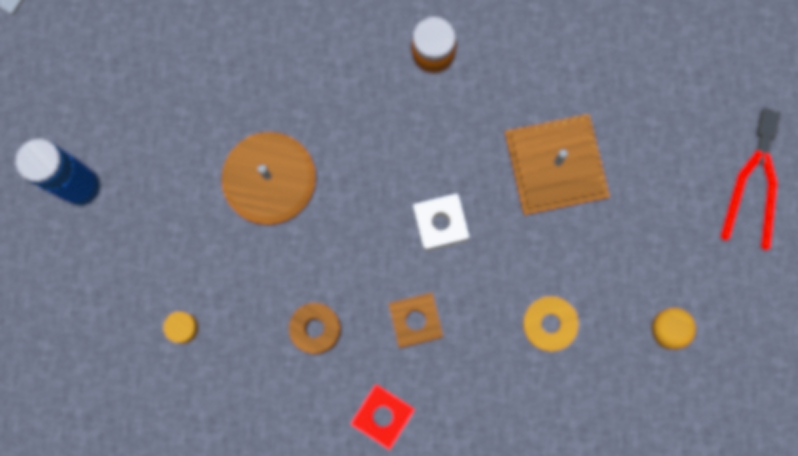

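Three blocks could be block_mid in top view: brown (318,289), white (332,236) and red (301,340). The crop confirms that the brown wooden one is block_mid; white and red are the decoys. Everything else is unique. Next I'll fit silhouettes from both cameras.

```bash
cat > fit.py <<'E'
from h import *
from scipy.optimize import minimize
def sil(p,x,y,yaw,shape,z0=0):
    kind,d,hh=shape
    if kind=='c':
        a=np.linspace(0,2*np.pi,60,endpoint=False); b=np.c_[np.cos(a),np.sin(a)]*d/2
    else: b=np.array([[1,1],[1,-1],[-1,-1],[-1,1]])*d/2@np.array([[np.cos(yaw),np.sin(yaw)],[-np.sin(yaw),np.cos(yaw)]])
    P=np.r_[np.c_[b+[x,y],np.full(len(b),z0)],np.c_[b+[x,y],np.full(len(b),z0+hh)]]
    return cv2.convexHull(proj(p,P).astype(np.float32))
def maskat(p,label,rc=None):
    best=None
    for r in finder.masks_of(label,p):
        m=r['pixels'].astype(np.uint8); M=cv2.moments(m,True)
        if M['m00']<20: continue
        c=(M['m01']/M['m00'],M['m10']/M['m00'])
        if rc is None or np.hypot(c[0]-rc[0],c[1]-rc[1])<25: return m,r['confidence']
    return None,0
def fitxy(p,m,shape,x0,z0=0):
    cs,_=cv2.findContours(m,cv2.RETR_EXTERNAL,cv2.CHAIN_APPROX_NONE); c=max(cs,key=cv2.contourArea)
    h=cv2.convexHull(c); f=np.zeros((480,640),np.uint8); cv2.drawContours(f,[h],-1,1,-1)
    K=8
    x1,y1,w,hh=cv2.boundingRect(c); o=np.array([x1-20,y1-20]); big=cv2.resize(f[o[1]:o[1]+hh+40,o[0]:o[0]+w+40],None,fx=K,fy=K,interpolation=cv2.INTER_LINEAR)
    fb=cv2.resize(f[o[1]:o[1]+hh+40,o[0]:o[0]+w+40].astype(np.float32),None,fx=K,fy=K,interpolation=cv2.INTER_LINEAR)>.5
    def cost(v):
        s=sil(p,v[0],v[1],v[2]/50*50 if len(v)>2 else 0,shape,z0).reshape(-1,2)
        g=np.zeros(fb.shape,np.uint8); cv2.fillPoly(g,[np.round((s-o+.5)*K-.5).astype(int)],1)
        return 1-(fb&(g>0)).sum()/(fb|(g>0)).sum()
    best=None
    for yaw in ([0] if shape[0]=='c' else [-.5,-.2,.1,.4,.7]):
        v0=list(x0)+([yaw] if shape[0]!='c' else [])
        sim=[v0]+[[v0[j]+(([.006,.006,.2][i]) if i==j else 0) for j in range(len(v0))] for i in range(len(v0))]
        r=minimize(cost,v0,method='Nelder-Mead',options=dict(initial_simplex=sim,xatol=1e-5,fatol=1e-4))
        if best is None or r.fun<best.fun: best=r
    return best.x,1-best.fun
E
python3 - <<'E'
from fit import *
S=dict(block_mid=(('s',.052,.028),(.455,.0134)),drum_mid=(('c',.058,.034),(.4375,.1208)),disc_mid=(('c',.064,.010),(.449,-.1446)),cap_mid=(('c',.036,.028),(.4308,.278)),dome_mid=(('c',.048,.030),(.4405,-.289)),square_seat=(('s',.104,.010),(.631,-.143)),round_seat=(('c',.112,.018),(.61,.19)))
for n in('top','scene'):
    p=cam(n)
    for l,(sh,x0) in S.items():
        if l.endswith('seat'): 
            pm=None
            hsv=cv2.cvtColor(p['pixels'],cv2.COLOR_RGB2HSV); c=proj(p,[*x0,.018])[0]
            m=((hsv[...,0]>4)&(hsv[...,0]<22)&(hsv[...,1]>90)).astype(np.uint8); k,lab=cv2.connectedComponents(m)
            m=cv2.morphologyEx(m,cv2.MORPH_CLOSE,np.ones((5,5),np.uint8)); k,lab=cv2.connectedComponents(m)
            w=lab[int(c[1])-4:int(c[1])+5,int(c[0])-4:int(c[0])+5]; w=w[w>0]
            m=(lab==np.bincount(w).argmax()).astype(np.uint8); cf=1
        else:
            c=proj(p,[*x0,.014])[0]; m,cf=maskat(p,l,(c[1],c[0]))
        if m is None: print(n,l,'none'); continue
        v,i=fitxy(p,m,sh,x0); print(n,l,v.round(4),'iou',round(i,3),'conf',round(cf,2),m.sum())
    for l,rc in(('square_seat',.066),('round_seat',.062)):
        x=S[l][1]; print(n,l,'tip px',proj(p,[*x,rc]).round(1))
    save(p,n+'_sq.png',tuple(int(q) for q in np.r_[proj(p,[*S['square_seat'][1],.03])[0]-45,proj(p,[*S['square_seat'][1],.03])[0]+45]),4)
    save(p,n+'_rd.png',tuple(int(q) for q in np.r_[proj(p,[*S['round_seat'][1],.03])[0]-45,proj(p,[*S['round_seat'][1],.03])[0]+45]),4)
    print([tuple(int(q) for q in proj(p,[*S[l][1],.03])[0]-45) for l in('square_seat','round_seat')])
im=[np.hstack([cv2.imread(f'pics/{n}_{k}.png') for k in('sq','rd')]) for n in('top','scene')]
cv2.imwrite('pics/seats.png',cv2.resize(np.vstack(im),(600,600)))
E
```

```text
top block_mid [0.447  0.0101 0.2524] iou 0.934 conf 0.86 543
top drum_mid [0.4347 0.1246] iou 0.965 conf 0.75 578
top disc_mid [ 0.448  -0.1459] iou 0.956 conf 0.57 599
top cap_mid [0.4329 0.2784] iou 0.939 conf 0.71 262
top dome_mid [ 0.4443 -0.2846] iou 0.921 conf 0.73 422
top square_seat [ 0.6361 -0.1521  0.2281] iou 0.979 conf 1 2070
top round_seat [0.611  0.1878] iou 0.938 conf 1 1881
top square_seat tip px [[391.9 202.1]]
top round_seat tip px [[236.4 208.6]]
[(344, 160), (193, 166)]
scene block_mid [0.4466 0.0104 0.2705] iou 0.957 conf 0.65 548
scene drum_mid [0.4348 0.1245] iou 0.925 conf 0.82 596
scene disc_mid [ 0.4476 -0.1485] iou 0.835 conf 0.84 247
scene cap_mid [0.4339 0.2801] iou 0.93 conf 0.59 365
scene dome_mid [ 0.446  -0.2837] iou 0.875 conf 0.47 222
scene square_seat [ 0.6353 -0.1533  0.2253] iou 0.963 conf 1 1057
scene round_seat [0.6111 0.1889] iou 0.885 conf 1 1799
scene square_seat tip px [[272.7 225.2]]
scene round_seat tip px [[353.  300.5]]
[(228, 192), (307, 268)]
```

View pics/seats.png

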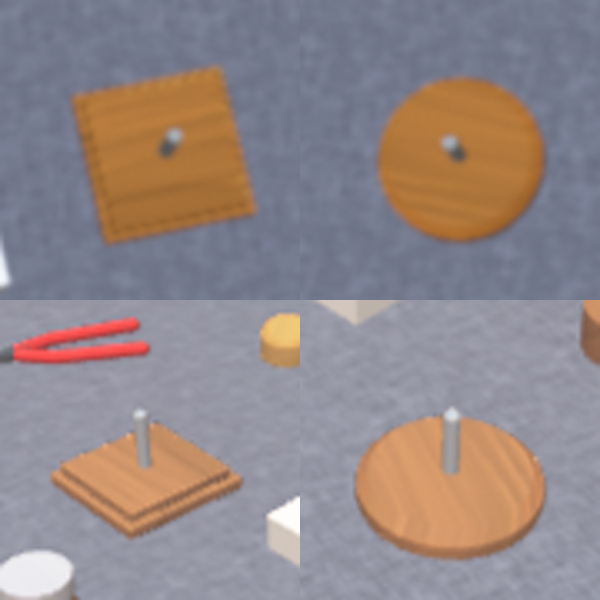

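```bash
cat >> h.py <<'E'
from scipy.spatial.transform import Rotation as Ro
def go(x,y,z,yaw):
    s=telemetry.get_state(); p=np.array(s['eef_pos']); R=Ro.from_quat(s['tcp_rot'])
    T=Ro.from_matrix([[np.cos(yaw),np.sin(yaw),0],[np.sin(yaw),-np.cos(yaw),0],[0,0,-1]])
    d=np.array([x,y,z])-p; r=(R.inv()*T).as_rotvec()/(np.pi/2); t=R.inv().apply(d)/.15
    n=max(1,int(np.ceil(np.abs(t).max()/.999)))
    print('t',round(s['time'],2),'pos',p.round(4),'op',round(s['opening'],3),'F',np.round(s['contact_force'],1),'yaw',round(np.arctan2(R.as_matrix()[1,0],R.as_matrix()[0,0]),3))
    print('ROW',t.round(3).tolist(),r.round(3).tolist(),'calls',n,'rows',int(np.ceil(max(np.linalg.norm(d)/.05,np.linalg.norm(r)*90/8.59))))
    return t,r
E
python3 -c "
from h import *
go(.447,.010,.15,1.83)"
```

```text
t 1.75 pos [ 0.2646 -0.621   0.2313] op 1.001 F [-0.3  0.1  0.1] yaw 0.403
ROW [2.767, -3.393, 0.542] [-0.0, 0.0, -0.909] calls 4 rows 14
```

```bash
A='[0.69,-0.85,0.13,0,0,0,1]'; true; python3 -m crank '[[0.69,-0.85,0.13,0,0,0,1],[0.69,-0.85,0.13,0,0,0,1],[0.69,-0.85,0.13,0,0,0,1],[0.69,-0.85,0.13,0,0,0,1]]' 60; python3 -m crank '[[0.69,-0.85,0.13,0,0,0,1],[0.69,-0.85,0.13,0,0,0,1],[0.69,-0.85,0.13,0,0,0,1],[0.69,-0.85,0.13,0,0,0,1]]'; python3 -m crank '[[0.69,-0.85,0.13,0,0,-0.1,1],[0.69,-0.85,0.13,0,0,-0.2,1],[0.69,-0.85,0.13,0,0,-0.3,1],[0.69,-0.85,0.13,0,0,-0.4,1]]'; python3 -c "
from h import *
go(.447,.010,.12,1.83)"
```

```text
time: 2.15
eef_pos: [0.3106, -0.4587, 0.2105]
tcp_rot: [0.98, 0.201, -0.0, -0.002]
contact_force: [0.2, -0.3, 0.1]
opening: 1.002
time: 2.55
eef_pos: [0.3555, -0.302, 0.1917]
tcp_rot: [0.979, 0.201, -0.0, -0.001]
contact_force: [0.5, -0.7, 0.0]
opening: 1.0
time: 2.95
eef_pos: [0.4009, -0.1448, 0.1727]
tcp_rot: [0.875, 0.485, 0.0, -0.0]
contact_force: [0.3, 0.5, -0.7]
opening: 0.998
t 2.95 pos [ 0.4009 -0.1448  0.1727] op 0.998 F [ 0.3  0.5 -0.7] yaw 1.012
ROW [1.038, -0.286, 0.352] [0.0, -0.0, -0.521] calls 2 rows 6
```

```bash
python3 -m crank '[[1,-0.27,0.35,0,0,-0.521,1],[1,-0.27,0.35,0,0,-0.521,1],[1,-0.27,0.35,0,0,-0.521,1],[1,-0.27,0.35,0,0,-0.521,1],[1,-0.27,0.35,0,0,-0.521,1],[1,-0.27,0.35,0,0,-0.521,1],[1,-0.27,0.35,0,0,-0.521,1],[1,-0.27,0.35,0,0,-0.521,1]]'; python3 -c "
from h import *
p=cam('wrist'); save(p,'w1.png'); print(proj(p,[[.447,.010,.028],[.447,.010,0]]))
go(.447,.010,.005,1.83)"
```

```text
time: 3.75
eef_pos: [0.4476, 0.0002, 0.1208]
tcp_rot: [0.614, 0.789, 0.0, 0.001]
contact_force: [0.5, 0.3, -1.6]
opening: 0.999
[[318.74357399 222.83681238]
 [318.39696057 211.65906222]]
t 3.8 pos [4.475e-01 3.000e-04 1.207e-01] op 0.993 F [ 0.2  1.6 -0.3] yaw 1.819
ROW [0.064, 0.012, 0.771] [0.0, 0.0, -0.007] calls 1 rows 3
```

View pics/w1.png

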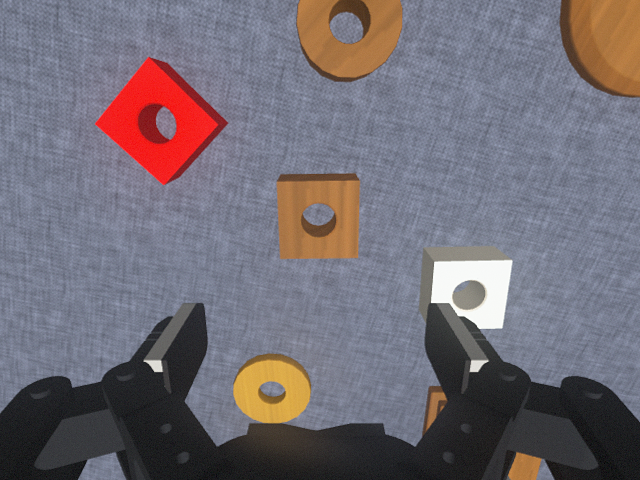

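```bash
python3 -m crank '[[0.062,0.012,0.4,0,0,-0.007,1],[0.062,0.012,0.7,0,0,-0.007,1],[0.062,0.012,0.79,0,0,-0.007,1],[0.062,0.012,0.79,0,0,-0.007,1]]' 60; python3 -c "
from h import *
go(.447,.010,.002,1.83)
p=cam('wrist'); save(p,'w2.png')"
```

```text
time: 4.2
eef_pos: [0.4433, 0.0106, -0.0013]
tcp_rot: [0.609, 0.793, -0.002, -0.003]
contact_force: [0.3, -1.0, 0.0]
opening: 0.997
t 4.2 pos [ 0.4433  0.0106 -0.0013] op 0.997 F [ 0.3 -1.   0. ] yaw 1.831
ROW [-0.01, 0.022, -0.022] [-0.004, -0.002, 0.0] calls 1 rows 1
```

View pics/w2.png

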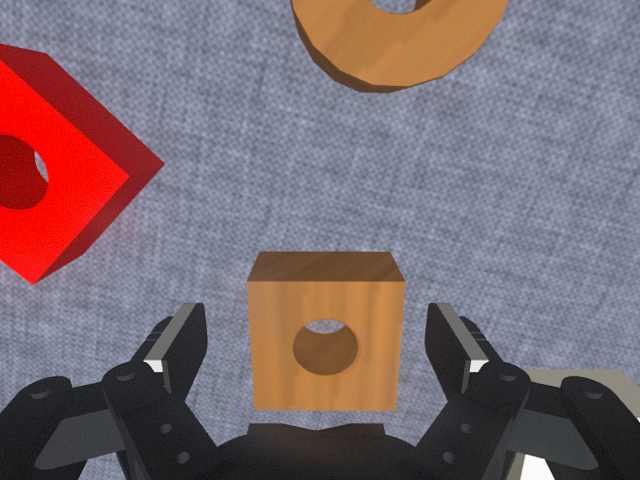

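```bash
python3 -m crank '[[-0.01,0.022,-0.022,0,0,0,1],[-0.01,0.022,-0.022,0,0,0,0.3],[-0.01,0.022,-0.022,0,0,0,0.3],[-0.01,0.022,-0.022,0,0,0,0.3],[-0.01,0.022,-0.022,0,0,0,0.3],[-0.01,0.022,-0.022,0,0,0,0.3],[-0.01,0.022,-0.022,0,0,0,0.3]]' 60; python3 -c "
from h import *
go(.447,.010,.12,1.83)
p=cam('wrist'); save(p,'w3.png')"
```

```text
time: 4.95
eef_pos: [0.4515, 0.0094, 0.0069]
tcp_rot: [0.609, 0.793, 0.001, 0.001]
contact_force: [-0.1, 0.1, 7.5]
opening: 0.592
t 4.95 pos [0.4515 0.0094 0.0069] op 0.592 F [-0.1  0.1  7.5] yaw 1.832
ROW [0.011, -0.026, -0.754] [0.002, 0.001, 0.001] calls 1 rows 3
```

View pics/w3.png

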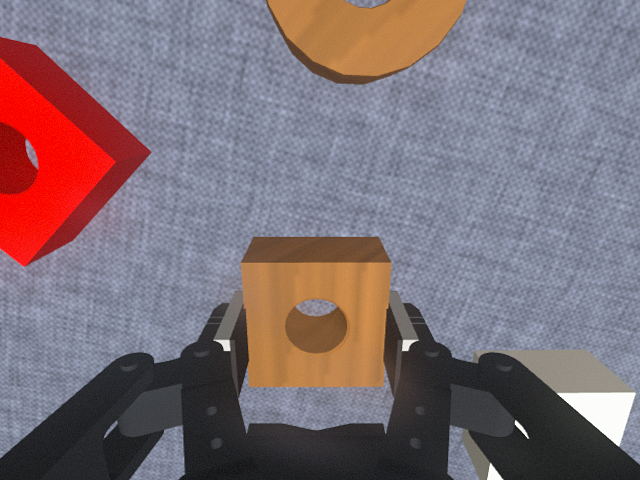

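```bash
python3 -m crank '[[0.011,-0.02,-0.3,0,0,0,0.3],[0.011,-0.02,-0.6,0,0,0,0.3],[0.011,-0.02,-0.75,0,0,0,0.3],[0.011,-0.02,-0.75,0,0,0,0.3]]'; python3 -c "
from h import *
go(.6357,-.1527,.12,1.798)
p=cam('wrist'); save(p,'w4.png')"
```

```text
time: 5.4
eef_pos: [0.4495, 0.0101, 0.122]
tcp_rot: [0.609, 0.793, 0.002, 0.004]
contact_force: [0.3, -0.1, -0.6]
opening: 0.594
t 5.4 pos [0.4495 0.0101 0.122 ] op 0.594 F [ 0.3 -0.1 -0.6] yaw 1.832
ROW [-1.369, 0.918, 0.027] [0.006, 0.003, 0.022] calls 2 rows 5
```

View pics/w4.png

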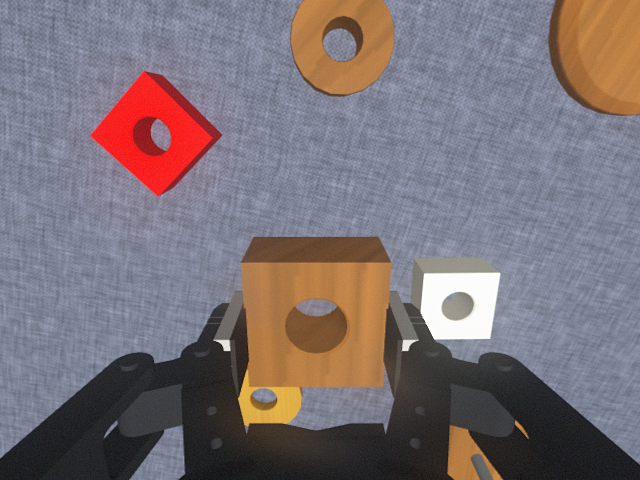

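```bash
python3 -c "
from h import *
p=cam('wrist'); c=np.array([onz(p,r,q,.1431) for r,q in((263,242.5),(263,389.5),(386,384),(386,249))]); print(c.round(4), c.mean(0))
s=telemetry.get_state(); print(s['eef_pos'])"
python3 -m crank '[[-0.69,0.46,0,0,0,0.011,0.3],[-0.69,0.46,0,0,0,0.011,0.3],[-0.69,0.46,0,0,0,0.011,0.3],[-0.69,0.46,0,0,0,0.011,0.3]]'; python3 -c "
from h import *
go(.6357,-.1527,.12,1.798)"
```

```text
[[ 0.4157  0.0332  0.1431]
 [ 0.4636  0.0459  0.1431]
 [ 0.4775 -0.0025  0.1431]
 [ 0.4281 -0.0154  0.1431]] [0.44623569 0.01528864 0.1431    ]
[0.44628257 0.01064367 0.11751131]
time: 5.9
eef_pos: [0.5407, -0.0735, 0.1153]
tcp_rot: [0.617, 0.787, -0.001, -0.001]
contact_force: [-0.5, 0.4, -0.8]
opening: 0.593
t 5.9 pos [ 0.5407 -0.0735  0.1153] op 0.593 F [-0.5  0.4 -0.8] yaw 1.812
ROW [-0.664, 0.489, -0.033] [-0.001, -0.001, 0.009] calls 1 rows 3
```

```bash

python3 -m crank '[[-0.68,0.485,-0.03,0,0,0.009,0.3],[-0.68,0.485,-0.03,0,0,0.009,0.3],[-0.68,0.485,-0.03,0,0,0.009,0.3],[-0.68,0.485,-0.03,0,0,0.009,0.3],[-0.68,0.485,-0.03,0,0,0.009,0.3],[-0.68,0.485,-0.03,0,0,0.009,0.3]]'; python3 -c "
from h import *
go(.6363,-.1552,.09,1.798)
p=cam('wrist'); save(p,'w5.png'); p=cam('scene'); save(p,'s5.png',(200,150,360,270),5)"
```

```text
time: 6.5
eef_pos: [0.6332, -0.1513, 0.1202]
tcp_rot: [0.621, 0.784, -0.0, -0.002]
contact_force: [-0.4, 0.4, -0.2]
opening: 0.592
t 6.5 pos [ 0.6332 -0.1513  0.1202] op 0.592 F [-0.4  0.4 -0.2] yaw 1.802
ROW [-0.031, 0.015, 0.202] [-0.002, -0.002, 0.002] calls 1 rows 1
```

View pics/w5.png

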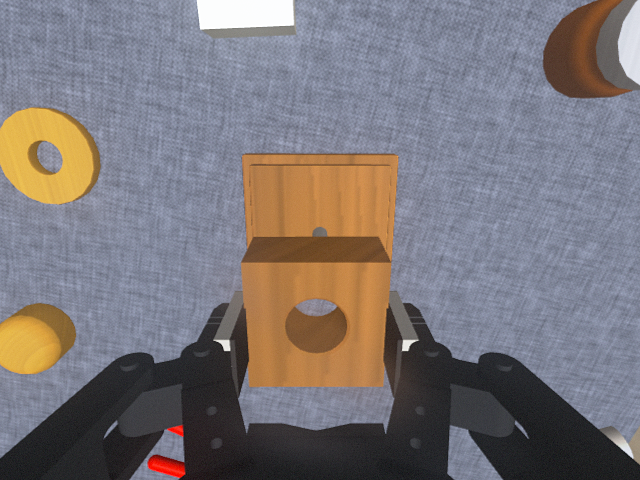

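View pics/s5.png

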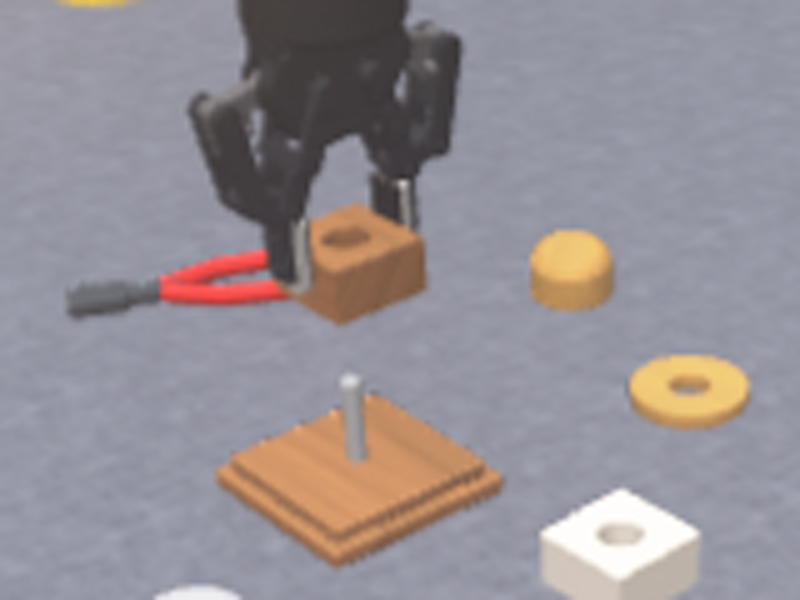

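```bash

python3 -m crank '[[-0.031,0.015,0.15,0,0,0.002,0.3],[-0.031,0.015,0.22,0,0,0.002,0.3],[-0.031,0.015,0.22,0,0,0.002,0.3],[-0.031,0.015,0.22,0,0,0.002,0.3]]'; python3 -c "
from h import *
p=cam('wrist'); save(p,'w6.png',(200,200,440,420),3); print(proj(p,[.6357,-.1527,.066]))
go(.6363,-.1552,.026,1.798)"
```

```text
time: 7.0
eef_pos: [0.638, -0.1565, 0.0889]
tcp_rot: [0.622, 0.783, -0.0, -0.001]
contact_force: [-0.1, 0.4, -0.4]
opening: 0.589
[[313.41021339 275.76738982]]
t 7.05 pos [ 0.6386 -0.1568  0.0897] op 0.594 F [-0.8  0.2 -0.5] yaw 1.798
ROW [0.014, -0.013, 0.425] [0.0, 0.0, -0.0] calls 1 rows 2
```

View pics/w6.png

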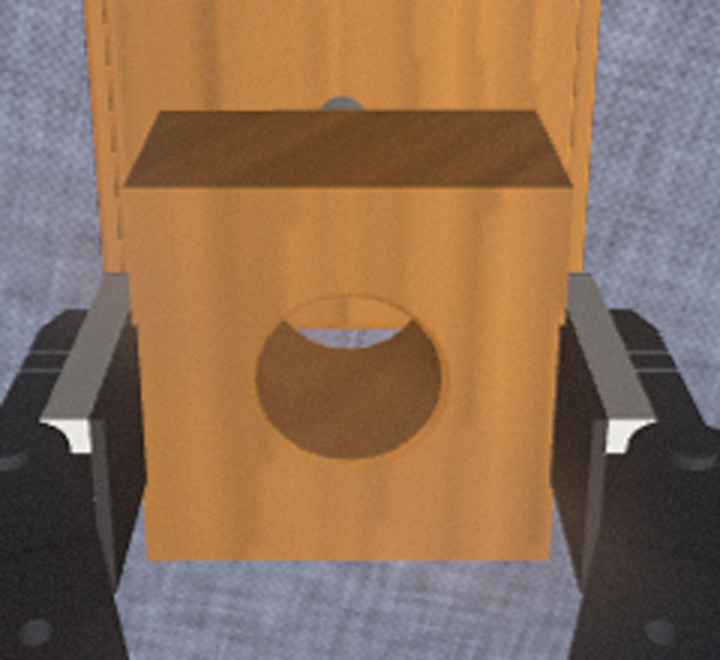

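```bash
python3 -c "
from h import *
p=cam('wrist'); print(proj(p,[[.6357,-.1527,.018],[.6345,-.1477,.018]]))
print(telemetry.get_state()['eef_pos'])
c=np.array([onz(p,r,q,.0897+.024) for r,q in((262,241.5),(262,391),(386,383.5),(386,249))]); print(c.round(4), c.mean(0),np.linalg.norm(c[0]-c[1]))
"
```

```text
[[312.95120603 240.97742886]
 [312.85366893 232.78784174]]
[ 0.63888102 -0.1569805   0.09012165]
[[ 0.6071 -0.1326  0.1137]
 [ 0.656  -0.1213  0.1137]
 [ 0.6676 -0.1704  0.1137]
 [ 0.6182 -0.1818  0.1137]] [ 0.63723082 -0.15150541  0.1137    ] 0.05023450379954445
```

```bash

python3 -m crank '[[0.01,-0.01,0.15,0,0,0,0.3],[0.01,-0.01,0.3,0,0,0,0.3],[0.01,-0.01,0.4,0,0,0,0.3],[0.01,-0.01,0.425,0,0,0,0.3],[0.01,-0.01,0.425,0,0,0,0.3],[0.01,-0.01,0.425,0,0,0,0.3]]'; python3 -c "
from h import *
go(.6363,-.1552,.024,1.798)
p=cam('scene'); save(p,'s7.png',(200,150,360,270),5)"
```

```text
time: 7.7
eef_pos: [0.6374, -0.1562, 0.0263]
tcp_rot: [0.623, 0.783, 0.0, 0.001]
contact_force: [0.1, -0.6, -1.6]
opening: 0.591
t 7.7 pos [ 0.6374 -0.1562  0.0263] op 0.591 F [ 0.1 -0.6 -1.6] yaw 1.798
ROW [0.008, -0.006, 0.015] [0.001, 0.001, -0.0] calls 1 rows 1
```

View pics/s7.png

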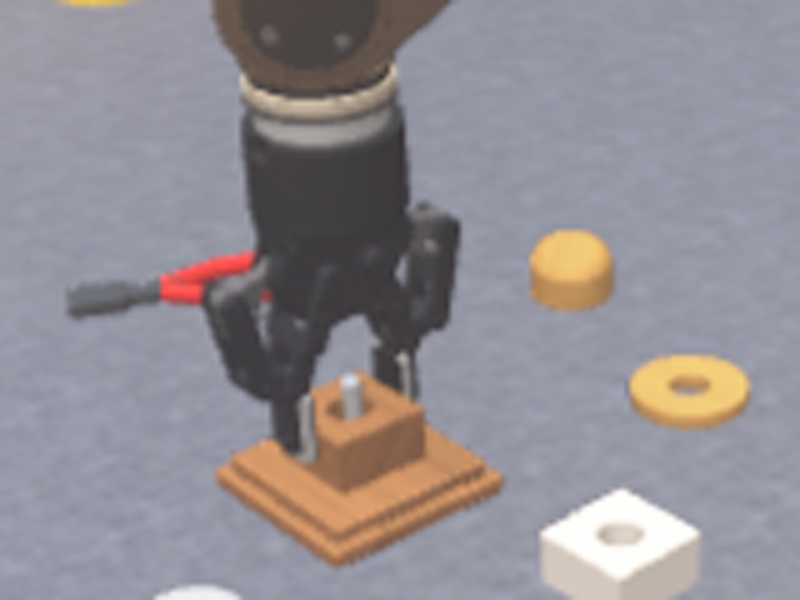

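```bash

python3 -m crank '[[0.004,-0.003,0.02,0,0,0,0.3],[0.004,-0.003,0.02,0,0,0,0.3]]'
```

```text
time: 7.95
eef_pos: [0.6375, -0.1561, 0.025]
tcp_rot: [0.623, 0.783, 0.0, 0.002]
contact_force: [-1.1, -0.2, 5.8]
opening: 0.596
```

```bash

python3 -m crank '[[0,0,0,0,0,0,1],[0,0,0,0,0,0,1],[0,0,0,0,0,0,1],[0,0,-0.1,0,0,0,1],[0,0,-0.4,0,0,0,1],[0,0,-0.6,0,0,0,1],[0,0,-0.6,0,0,0,1]]'
python3 -c "
from h import *
p=cam('scene'); save(p,'s8.png',(200,150,360,270),5)
go(.448,-.147,.12,1.8)"
```

```text
time: 8.65
eef_pos: [0.6401, -0.1569, 0.1202]
tcp_rot: [0.622, 0.783, 0.002, 0.006]
contact_force: [0.4, 0.3, 0.9]
opening: 1.003
t 8.7 pos [ 0.6384 -0.1563  0.1171] op 0.999 F [-0.4  0.5  0.3] yaw 1.798
ROW [0.346, -1.223, -0.029] [0.004, 0.003, -0.001] calls 2 rows 4
```

View pics/s8.png

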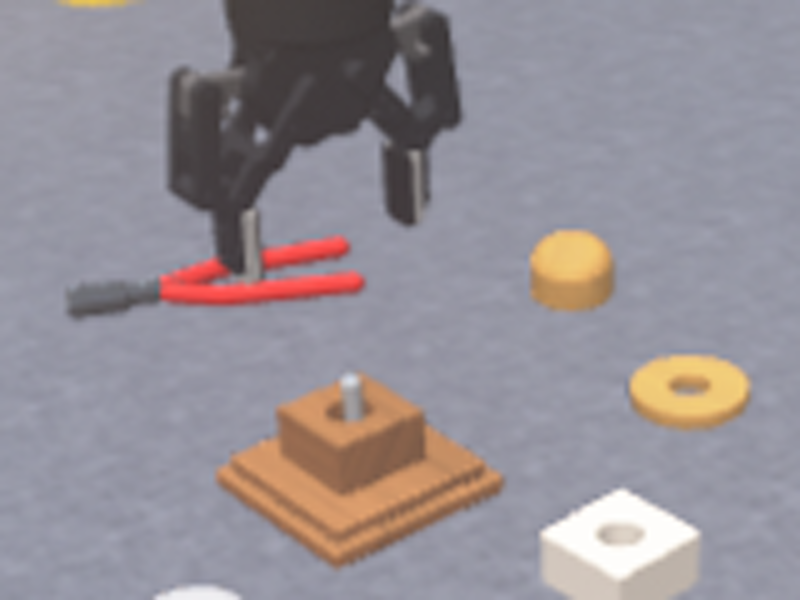

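```bash

python3 -m crank '[[0.173,-0.61,0,0,0,0,1],[0.173,-0.61,0,0,0,0,1]]'
python3 -m crank '[[0.173,-0.61,-0.02,0,0,0,1],[0.173,-0.61,-0.02,0,0,0,1],[0.173,-0.61,-0.02,0,0,0,1],[0.173,-0.61,-0.02,0,0,0,1]]'
python3 -c "
from h import *
p=cam('wrist'); save(p,'w9.png'); print(proj(p,[.448,-.147,.01]))
go(.448,-.147,.03,1.798)"
```

```text
time: 8.9
eef_pos: [0.5391, -0.1501, 0.1103]
tcp_rot: [0.622, 0.783, -0.001, -0.002]
contact_force: [-0.6, -1.2, -0.1]
opening: 0.995
time: 9.3
eef_pos: [0.4448, -0.1455, 0.1146]
tcp_rot: [0.623, 0.782, -0.0, -0.001]
contact_force: [0.4, -0.7, 0.4]
opening: 0.999
[[320.31366302 234.69114345]]
t 9.35 pos [ 0.4463 -0.1461  0.1154] op 0.999 F [1.1 0.1 0.2] yaw 1.797
ROW [-0.008, 0.01, 0.569] [0.0, 0.0, -0.001] calls 1 rows 2
```

View pics/w9.png

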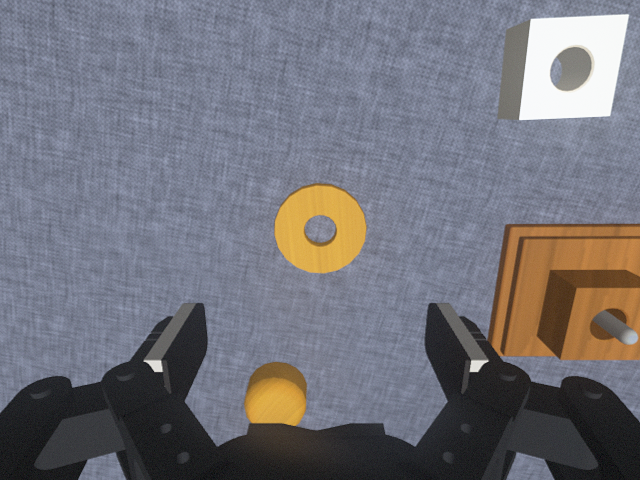

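```bash

python3 -m crank '[[-0.001,0.01,0.3,0,0,0,1],[-0.001,0.01,0.57,0,0,0,1],[-0.001,0.01,0.71,0,0,0,1],[-0.001,0.01,0.71,0,0,0,1],[-0.001,0.01,0.71,0,0,0,0.85],[-0.001,0.01,0.71,0,0,0,0.85],[-0.001,0.01,0.71,0,0,0,0.85]]' 40
python3 -c "
from h import *
p=cam('wrist'); save(p,'w10.png')
go(.448,-.147,.004,1.798)
p=cam('scene'); save(p,'s10.png',(270,180,390,270),6)"
```

```text
time: 10.05
eef_pos: [0.4493, -0.1466, 0.0106]
tcp_rot: [0.622, 0.783, 0.0, 0.002]
contact_force: [-0.2, 0.0, 0.5]
opening: 0.852
t 10.1 pos [ 0.449  -0.1465  0.0105] op 0.848 F [ 0.8  0.1 -0.3] yaw 1.798
ROW [-0.002, -0.007, 0.043] [0.002, 0.001, -0.0] calls 1 rows 1
```

View pics/w10.png

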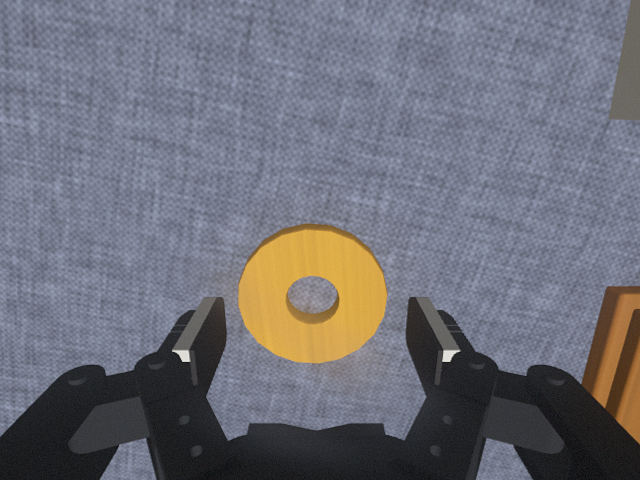

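View pics/s10.png

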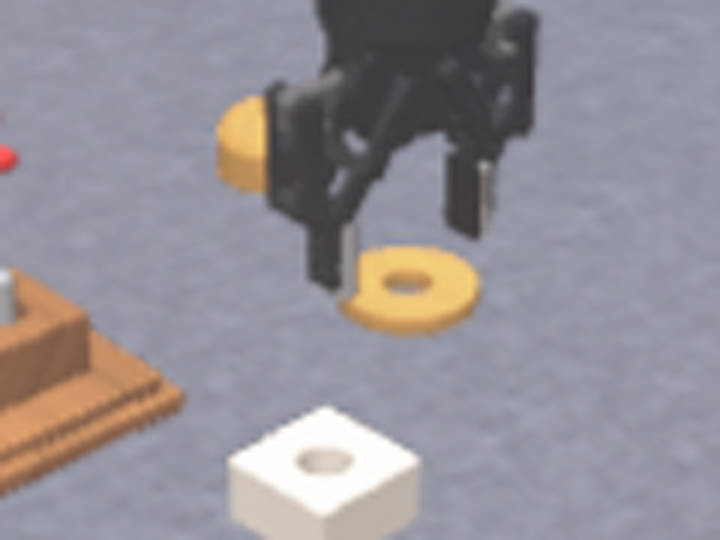

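```bash

python3 -c "
from h import *
p=cam('wrist'); c=onz(p,293,313,.01); print(c, onz(p,293,239,.01)-onz(p,293,387,.01))
go(c[0],c[1],.002,1.798)"
```

```text
[ 0.44575959 -0.1400812   0.01      ] [-6.00209866e-02 -1.37414692e-02 -2.77555756e-17]
t 10.2 pos [ 0.4483 -0.1462  0.0099] op 0.849 F [-0.2  1.   0.7] yaw 1.798
ROW [0.043, -0.008, 0.053] [0.001, 0.001, -0.0] calls 1 rows 1
```

```bash

python3 -m crank '[[0.022,-0.005,0.055,0,0,0,0.85],[0.022,-0.005,0.055,0,0,0,0.85],[0.022,-0.005,0.055,0,0,0,0.5],[0.022,-0.005,0.055,0,0,0,0.5],[0.022,-0.005,0.055,0,0,0,0.5],[0.022,-0.005,0.055,0,0,0,0.5]]' 60
python3 -c "
from h import *
p=cam('wrist'); save(p,'w11.png')
p=cam('scene'); save(p,'s11.png',(270,180,390,270),6)"
```

```text
time: 10.8
eef_pos: [0.4459, -0.1425, 0.0011]
tcp_rot: [0.622, 0.783, -0.0, -0.001]
contact_force: [-1.7, 0.9, 5.3]
opening: 0.699
```

View pics/s11.png

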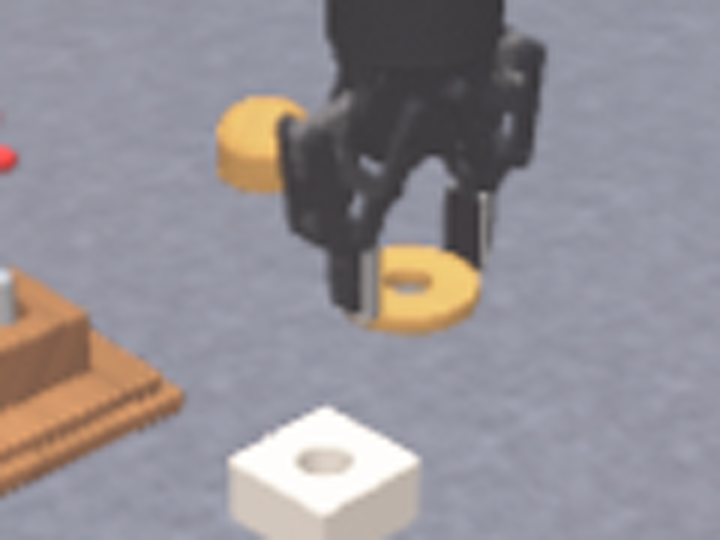

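View pics/w11.png

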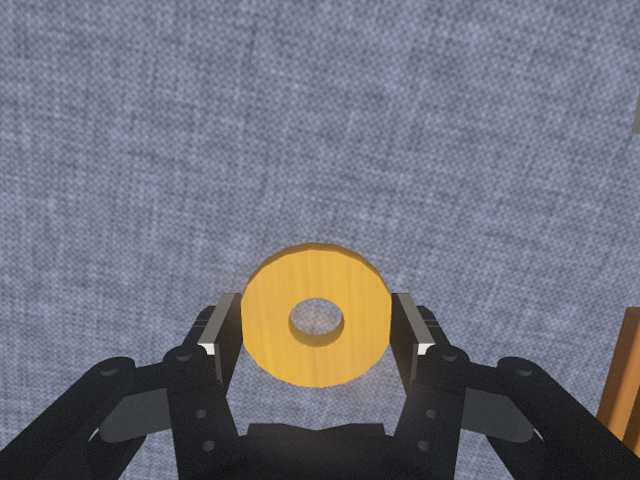

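```bash

python3 -m crank '[[0,0,0,0,0,0,0.5],[0,0,-0.08,0,0,0,0.5],[0,0,-0.16,0,0,0,0.5],[0,0,-0.2,0,0,0,0.5],[0,0,-0.2,0,0,0,0.5]]' 60
python3 -c "
from h import *
p=cam('wrist'); save(p,'w12.png')
p=cam('scene'); save(p,'s12.png',(270,180,390,270),6)"
```

```text
time: 11.4
eef_pos: [0.4472, -0.1434, 0.0322]
tcp_rot: [0.623, 0.783, 0.0, 0.002]
contact_force: [0.5, 1.0, -1.6]
opening: 0.696
```

View pics/s12.png

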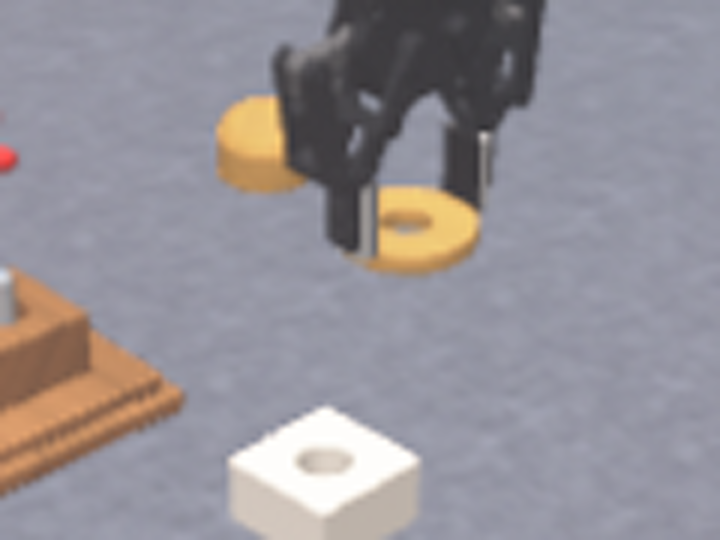

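View pics/w12.png

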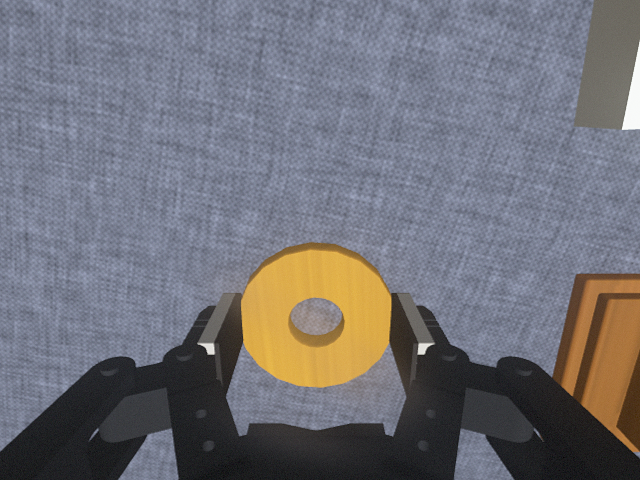

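```bash
cat >> h.py <<'E'
def hand(p,pts,width):
    # pts: left,right,top,bottom (row,col) of a flat top face; finds plane z giving width
    from scipy.optimize import brentq
    g=lambda z: np.linalg.norm(onz(p,*pts[0],z)-onz(p,*pts[1],z))-width
    e=telemetry.get_state()['eef_pos']; z=brentq(g,e[2]-.06,e[2]+.08)
    R=Ro.from_quat(telemetry.get_state()['tcp_rot'])
    out=[]
    for zz in(z,z+.004):
        t,b=onz(p,*pts[2],zz),onz(p,*pts[3],zz); l,r=onz(p,*pts[0],zz),onz(p,*pts[1],zz)
        a=R.inv().apply((t+b)/2-e); h=R.inv().apply((l+r)/2-e); out.append((a[0],h[1],np.linalg.norm(t-b)))
    print('plane dz vs TCP',z-e[2],'centre tool x,y, tb-size',np.round(out,4).tolist())
E
python3 -c "
from h import *
p=cam('wrist'); hand(p,[(315,242),(315,391),(248.5,316),(387,316)],.064)
go(.6357,-.1527,.11,1.798)"
```

```text
plane dz vs TCP -0.0014932165535267716 centre tool x,y, tb-size [[-0.0084, 0.0003, 0.0679], [-0.0059, 0.0003, 0.0661]]
t 11.55 pos [ 0.4459 -0.1426  0.0305] op 0.699 F [ 0.1 -0.5 -1.5] yaw 1.798
ROW [-0.35, 1.218, -0.53] [-0.0, -0.0, -0.0] calls 2 rows 5
```

```bash

python3 -m crank '[[-0.03,0.1,-0.3,0,0,0,0.5],[-0.17,0.6,-0.5,0,0,0,0.5],[-0.17,0.6,-0.5,0,0,0,0.5],[-0.17,0.6,-0.5,0,0,0,0.5]]' 60
python3 -m crank '[[-0.17,0.6,0,0,0,0,0.5],[-0.17,0.6,0,0,0,0,0.5],[-0.17,0.6,0,0,0,0,0.5],[-0.17,0.6,0,0,0,0,0.5],[-0.17,0.6,0,0,0,0,0.5]]' 60
python3 -c "
from h import *
go(.6357,-.1527,.085,1.798)
p=cam('scene'); save(p,'s13.png',(220,170,320,245),8)
p=cam('wrist'); save(p,'w13.png')"
```

```text
time: 11.95
eef_pos: [0.5444, -0.1487, 0.1087]
tcp_rot: [0.622, 0.783, 0.001, 0.004]
contact_force: [-0.1, 0.6, -1.3]
opening: 0.696
time: 12.45
eef_pos: [0.6312, -0.1515, 0.1041]
tcp_rot: [0.623, 0.783, -0.001, -0.002]
contact_force: [-0.3, -0.0, -1.5]
opening: 0.696
t 12.45 pos [ 0.6312 -0.1515  0.1041] op 0.696 F [-0.3 -0.  -1.5] yaw 1.797
ROW [-0.015, 0.028, 0.127] [-0.002, -0.001, -0.0] calls 1 rows 1
```

View pics/s13.png

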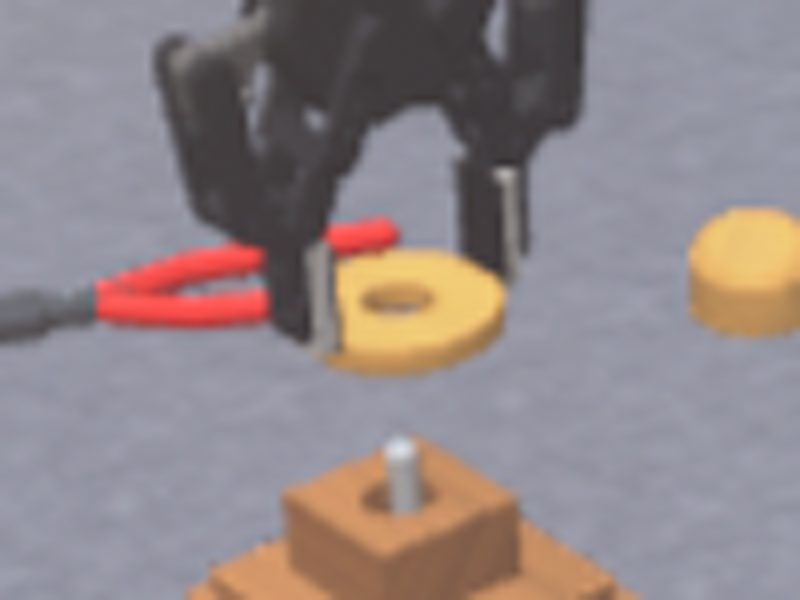

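View pics/w13.png

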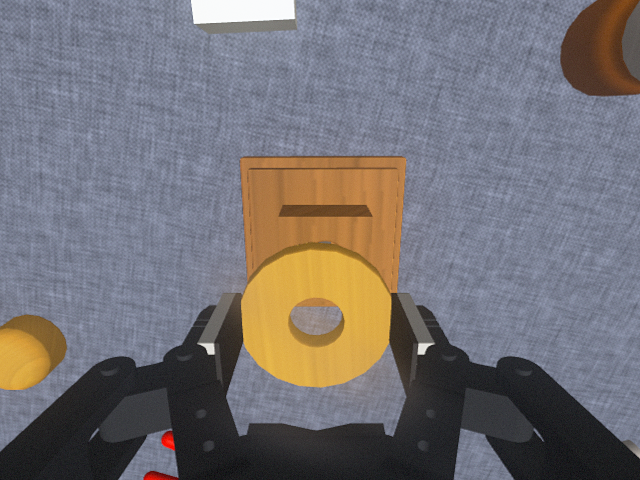

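```bash

python3 -c "
from h import *
p=cam('scene'); save(p,'s14.png',(220,170,320,245),8)
go(.6357,-.1527,.085,1.798)
print(onz(p,207.4,269.6,.113),onz(p,224.6,270,.066), proj(p,[.6357,-.1527,.066]))"
```

```text
t 12.6 pos [ 0.6318 -0.1519  0.1055] op 0.695 F [ 0.1  0.3 -1.3] yaw 1.797
ROW [-0.011, 0.024, 0.137] [-0.0, -0.0, -0.001] calls 1 rows 1
[ 0.63334162 -0.14818116  0.113     ] [ 0.63566752 -0.14892035  0.066     ] [[269.37791752 223.93234686]]
```

View pics/s14.png

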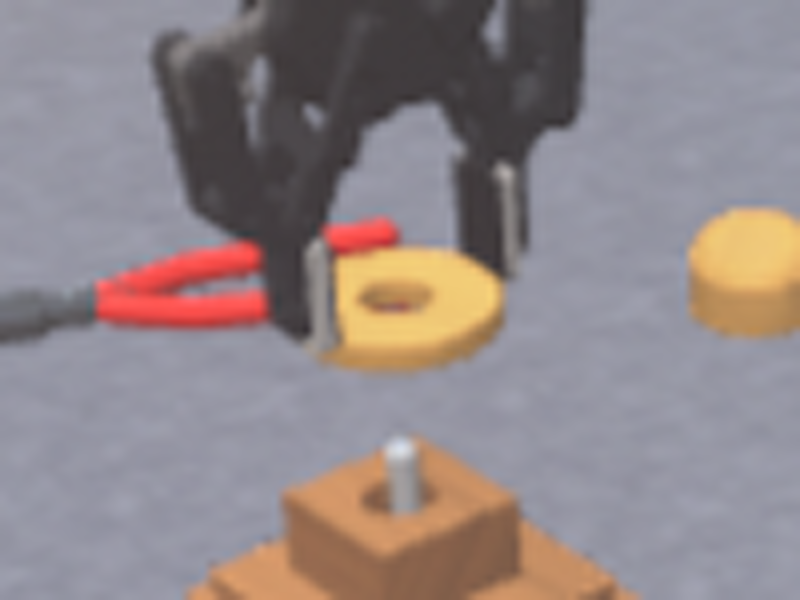

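```bash

python3 -m crank '[[-0.013,0.022,0.12,0,0,0,0.5],[-0.013,0.022,0.2,0,0,0,0.5],[-0.013,0.022,0.26,0,0,0,0.5],[-0.013,0.022,0.3,0,0,0,0.5],[-0.013,0.022,0.3,0,0,0,0.5],[-0.013,0.022,0.3,0,0,0,0.5]]'
python3 -c "
from h import *
p=cam('scene'); save(p,'s15.png',(220,170,320,245),8)
go(.6357,-.1527,.048,1.798)"
```

```text
time: 13.2
eef_pos: [0.6368, -0.1531, 0.0605]
tcp_rot: [0.623, 0.783, 0.0, -0.0]
contact_force: [-0.8, -0.1, -2.1]
opening: 0.694
t 13.25 pos [ 0.6371 -0.1533  0.0611] op 0.698 F [-0.2  0.7 -0.2] yaw 1.798
ROW [0.006, -0.008, 0.087] [0.0, 0.0, -0.0] calls 1 rows 1
```

View pics/s15.png

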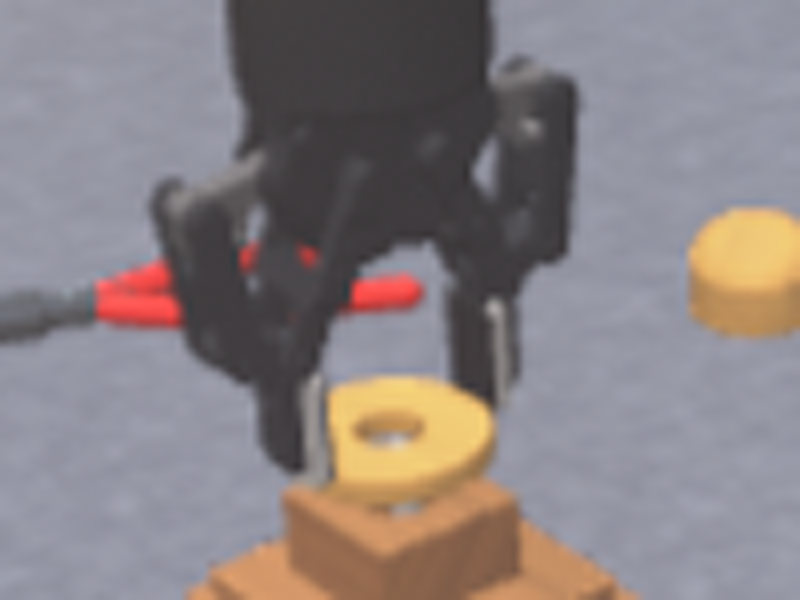

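```bash

python3 -m crank '[[0.003,-0.005,0.04,0,0,0,0.5],[0.003,-0.005,0.08,0,0,0,0.5],[0.003,-0.005,0.08,0,0,0,0.5],[0.003,-0.005,0.1,0,0,0,0.5],[0.003,-0.005,0.1,0,0,0,0.5]]'
python3 -c "
from h import *
p=cam('scene'); save(p,'s16.png',(220,170,320,245),8)
go(.6357,-.1527,.047,1.798)"
```

```text
time: 13.75
eef_pos: [0.6359, -0.1528, 0.0472]
tcp_rot: [0.622, 0.783, -0.0, -0.001]
contact_force: [-4.3, 1.6, 5.8]
opening: 0.701
t 13.8 pos [ 0.6359 -0.1528  0.0473] op 0.694 F [-4.8  0.4  5.6] yaw 1.798
ROW [0.001, -0.001, 0.002] [-0.001, -0.0, -0.0] calls 1 rows 1
```

View pics/s16.png

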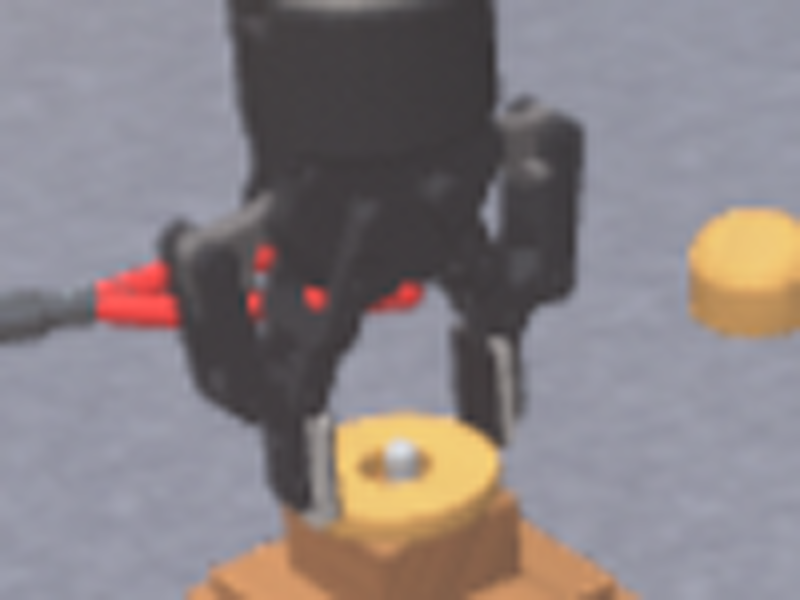

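```bash

python3 -m crank '[[0,0,0,0,0,0,1],[0,0,0,0,0,0,1],[0,0,0,0,0,0,1],[0,0,-0.1,0,0,0,1],[0,0,-0.3,0,0,0,1],[0,0,-0.55,0,0,0,1],[0,0,-0.55,0,0,0,1]]'
python3 -c "
from h import *
p=cam('scene'); save(p,'s17.png',(220,170,320,245),8)
go(.4333,.279,.12,1.798)"
```

```text
time: 14.5
eef_pos: [0.6401, -0.1545, 0.1366]
tcp_rot: [0.622, 0.783, 0.002, 0.007]
contact_force: [0.1, -0.1, 0.6]
opening: 1.002
t 14.55 pos [ 0.6386 -0.1539  0.1337] op 0.996 F [-0.   0.7 -0.3] yaw 1.798
ROW [3.12, -0.685, 0.069] [0.005, 0.003, -0.0] calls 4 rows 10
```

View pics/s17.png

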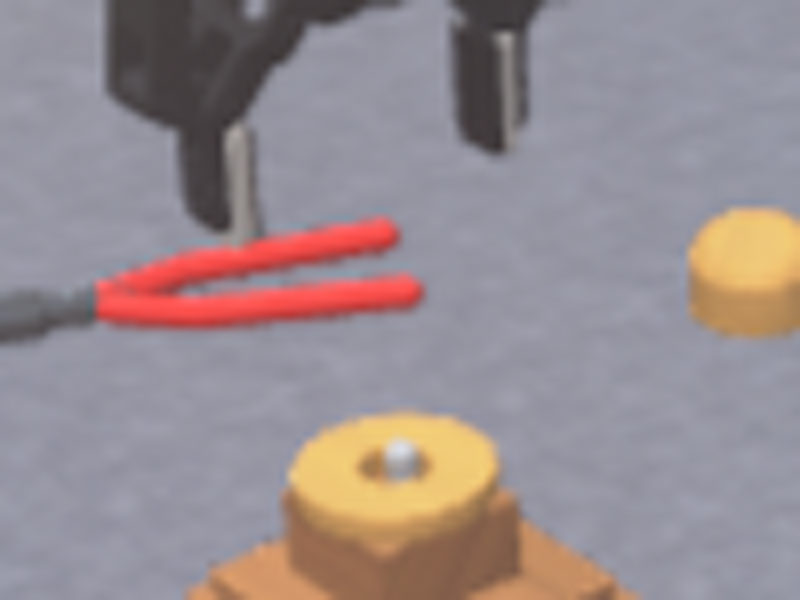

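```bash

python3 -m crank '[[1,-0.22,0,0,0,0,1],[1,-0.22,0,0,0,0,1],[1,-0.22,0,0,0,0,1]]' 60
python3 -m crank '[[1,-0.22,0,0,0,0,1],[1,-0.22,0,0,0,0,1],[1,-0.22,0,0,0,0,1]]' 60
python3 -m crank '[[1,-0.22,0,0,0,0,1],[1,-0.22,0,0,0,0,1],[1,-0.22,0,0,0,0,1],[1,-0.22,0,0,0,0,1],[1,-0.22,0,0,0,0,1]]' 60
python3 -c "
from h import *
p=cam('wrist'); save(p,'w18.png'); print(proj(p,[.4333,.279,.028]))
go(.4333,.279,.04,1.798)"
```

```text
time: 14.85
eef_pos: [0.57, -0.0162, 0.1274]
tcp_rot: [0.623, 0.782, -0.0, -0.001]
contact_force: [0.8, 0.6, -0.9]
opening: 0.999
time: 15.15
eef_pos: [0.5054, 0.1197, 0.1276]
tcp_rot: [0.623, 0.782, -0.0, -0.0]
contact_force: [1.2, 0.6, -0.2]
opening: 1.0
time: 15.65
eef_pos: [0.4401, 0.2578, 0.1277]
tcp_rot: [0.621, 0.784, -0.001, -0.0]
contact_force: [0.0, 0.0, -0.8]
opening: 0.998
[[313.44401733 201.29346728]]
t 15.7 pos [0.4409 0.2568 0.1278] op 1.0 F [ 0.7  0.6 -0. ] yaw 1.799
ROW [0.156, -0.016, 0.585] [-0.0, 0.0, 0.001] calls 1 rows 2
```

View pics/w18.png

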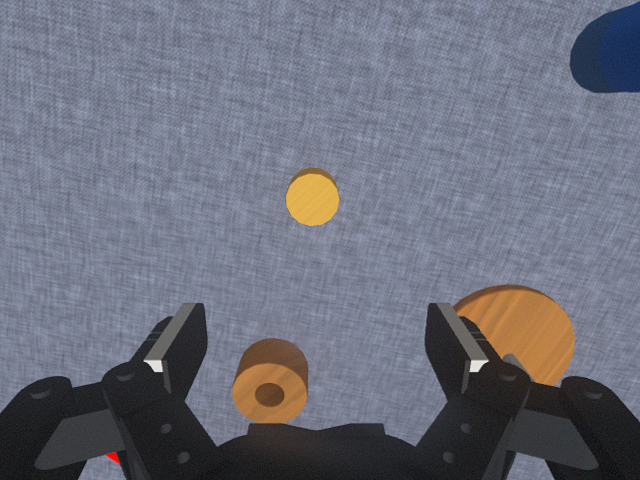

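```bash

python3 -m crank '[[0.16,-0.016,0.3,0,0,0,1],[0.16,-0.016,0.6,0,0,0,1],[0.16,-0.016,0.76,0,0,0,1],[0.16,-0.016,0.76,0,0,0,1],[0.16,-0.016,0.76,0,0,0,0.6],[0.16,-0.016,0.76,0,0,0,0.6],[0.16,-0.016,0.76,0,0,0,0.6]]' 60
python3 -c "
from h import *
go(.4333,.280,.012,1.798)
p=cam('wrist'); save(p,'w19.png')"
```

```text
time: 16.4
eef_pos: [0.4354, 0.28, 0.0163]
tcp_rot: [0.623, 0.782, 0.002, 0.001]
contact_force: [0.1, 0.1, 0.1]
opening: 0.6
t 16.4 pos [0.4354 0.28   0.0163] op 0.6 F [0.1 0.1 0.1] yaw 1.797
ROW [0.003, -0.014, 0.028] [0.003, -0.0, -0.001] calls 1 rows 1
```

View pics/w19.png

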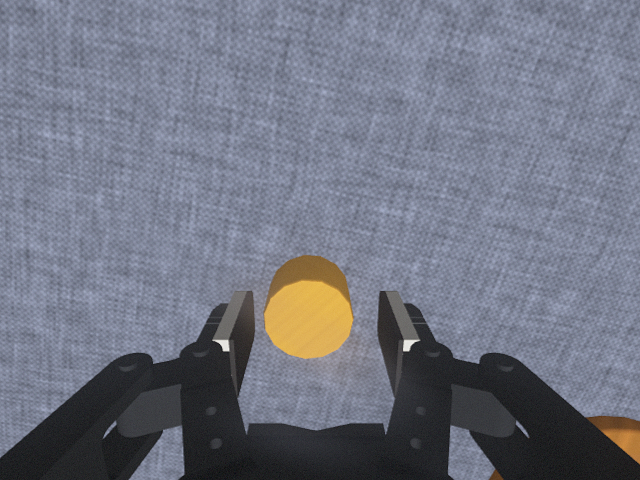

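```bash

python3 -m crank '[[0.003,-0.014,0.028,0,0,0,0.6],[0.003,-0.014,0.028,0,0,0,0.6],[0.003,-0.014,0.028,0,0,0,0.1],[0.003,-0.014,0.028,0,0,0,0.1],[0.003,-0.014,0.028,0,0,0,0.1],[0.003,-0.014,0.028,0,0,0,0.1],[0.003,-0.014,0.028,0,0,0,0.1]]' 60
python3 -m crank '[[0,0,-0.1,0,0,0,0.1],[0,0,-0.3,0,0,0,0.1],[0,0,-0.6,0,0,0,0.1],[0,0,-0.72,0,0,0,0.1],[0,0,-0.72,0,0,0,0.1]]' 60
python3 -c "
from h import *
p=cam('wrist'); save(p,'w20.png')
p=cam('scene'); save(p,'s20.png',(400,230,520,330),6)
go(.6357,-.1527,.12,1.798)"
```

```text
time: 17.15
eef_pos: [0.4316, 0.2799, 0.0103]
tcp_rot: [0.623, 0.783, 0.0, 0.0]
contact_force: [-1.0, 0.1, 4.6]
opening: 0.395
time: 17.65
eef_pos: [0.4334, 0.2805, 0.1209]
tcp_rot: [0.623, 0.783, 0.003, 0.002]
contact_force: [0.0, 0.3, -1.5]
opening: 0.395
t 17.75 pos [0.4306 0.2794 0.1167] op 0.396 F [-0.2 -0.6 -1.7] yaw 1.798
ROW [-3.114, 0.685, -0.022] [-0.001, 0.0, -0.0] calls 4 rows 10
```

View pics/w20.png

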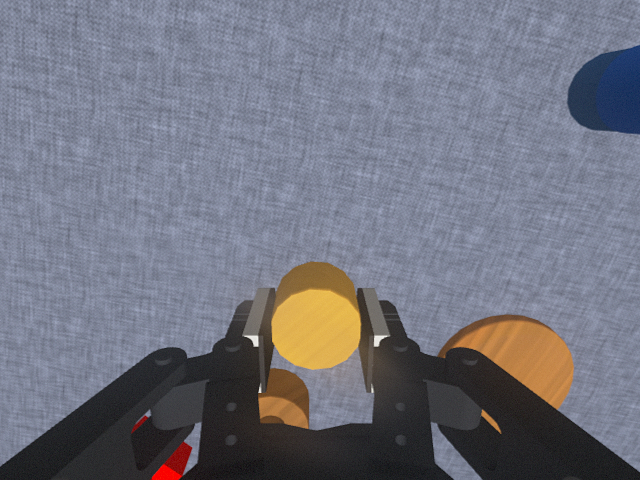

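View pics/s20.png

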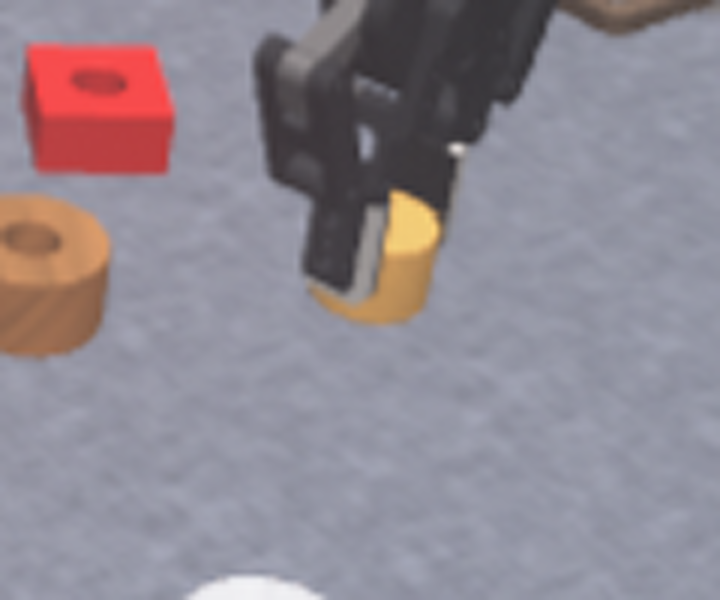

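```bash

python3 -m crank '[[-1,0.22,0,0,0,0,0.1],[-1,0.22,0,0,0,0,0.1],[-1,0.22,0,0,0,0,0.1]]' 60
python3 -m crank '[[-1,0.22,0,0,0,0,0.1],[-1,0.22,0,0,0,0,0.1],[-1,0.22,0,0,0,0,0.1]]' 60
python3 -m crank '[[-1,0.22,0,0,0,0,0.1],[-1,0.22,0,0,0,0,0.1],[-1,0.22,0,0,0,0,0.1],[-1,0.22,0,0,0,0,0.1],[-1,0.22,0,0,0,0,0.1]]' 60
python3 -c "
from h import *
go(.6357,-.1527,.11,1.798)"
```

```text
time: 18.05
eef_pos: [0.4941, 0.1429, 0.1149]
tcp_rot: [0.622, 0.783, -0.002, -0.002]
contact_force: [0.8, -0.0, -0.9]
opening: 0.393
time: 18.35
eef_pos: [0.5586, 0.007, 0.1146]
tcp_rot: [0.623, 0.782, -0.001, -0.002]
contact_force: [0.9, -0.2, -1.5]
opening: 0.393
time: 18.85
eef_pos: [0.6245, -0.1308, 0.1145]
tcp_rot: [0.624, 0.782, -0.001, -0.003]
contact_force: [-0.8, 0.5, -1.6]
opening: 0.394
t 18.85 pos [ 0.6245 -0.1308  0.1145] op 0.394 F [-0.8  0.5 -1.6] yaw 1.795
ROW [-0.159, 0.041, 0.029] [-0.003, -0.002, -0.002] calls 1 rows 1
```

```bash

python3 -m crank '[[-0.155,0.041,0.02,0,0,0,0.1],[-0.155,0.041,0.02,0,0,0,0.1],[-0.155,0.041,0.02,0,0,0,0.1],[-0.155,0.041,0.02,0,0,0,0.1]]' 60
python3 -c "
from h import *
p=cam('scene'); save(p,'s21.png',(220,170,320,245),8)
go(.6357,-.1527,.08,1.798)
print(proj(p,[[.6357,-.1527,.10],[.6357,-.1527,.1275],[.6357,-.1527,.066]])*8-[220*8,170*8])"
```

```text
time: 19.25
eef_pos: [0.6362, -0.1494, 0.114]
tcp_rot: [0.622, 0.783, -0.0, -0.001]
contact_force: [-0.0, 0.0, -0.6]
opening: 0.391
t 19.3 pos [ 0.6364 -0.1496  0.1144] op 0.392 F [-0.1  0.2 -0.6] yaw 1.799
ROW [-0.019, -0.009, 0.229] [-0.001, -0.001, 0.001] calls 1 rows 1
[[386.77387024 333.30833141]
 [379.8993986  251.51732564]
 [395.02334013 431.45877485]]
```

View pics/s21.png

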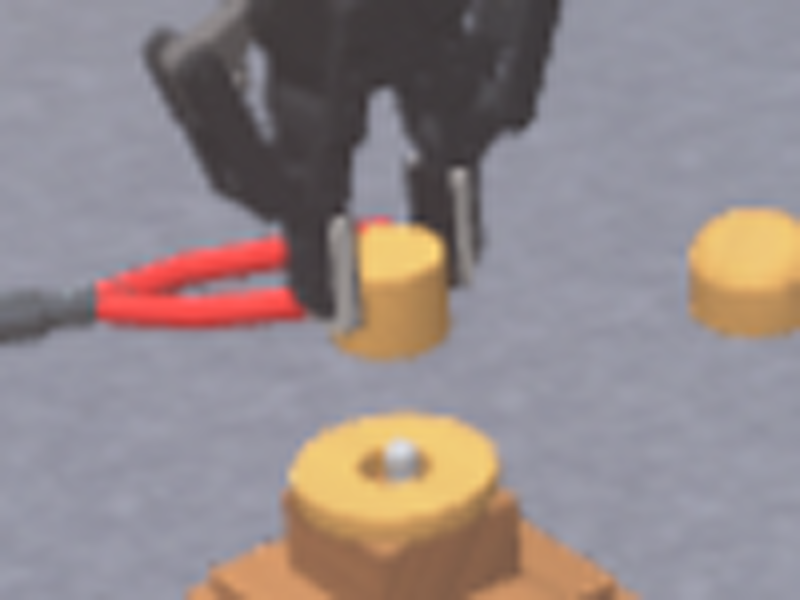

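```bash

python3 -m crank '[[-0.002,-0.003,0.1,0,0,0,0.1],[-0.002,-0.003,0.2,0,0,0,0.1],[-0.002,-0.003,0.24,0,0,0,0.1],[-0.002,-0.003,0.27,0,0,0,0.1],[-0.002,-0.003,0.29,0,0,0,0.1],[-0.002,-0.003,0.29,0,0,0,0.1]]' 60
python3 -c "
from h import *
p=cam('scene'); save(p,'s22.png',(220,170,320,245),8)
go(.6357,-.1505,.0665,1.798)"
```

```text
time: 19.9
eef_pos: [0.6367, -0.1517, 0.0709]
tcp_rot: [0.623, 0.783, -0.0, -0.0]
contact_force: [0.5, 0.2, -0.9]
opening: 0.395
t 19.95 pos [ 0.6369 -0.1518  0.0715] op 0.394 F [-0.1  0.1 -1.4] yaw 1.797
ROW [0.01, -0.006, 0.033] [0.0, 0.0, -0.0] calls 1 rows 1
```

View pics/s22.png

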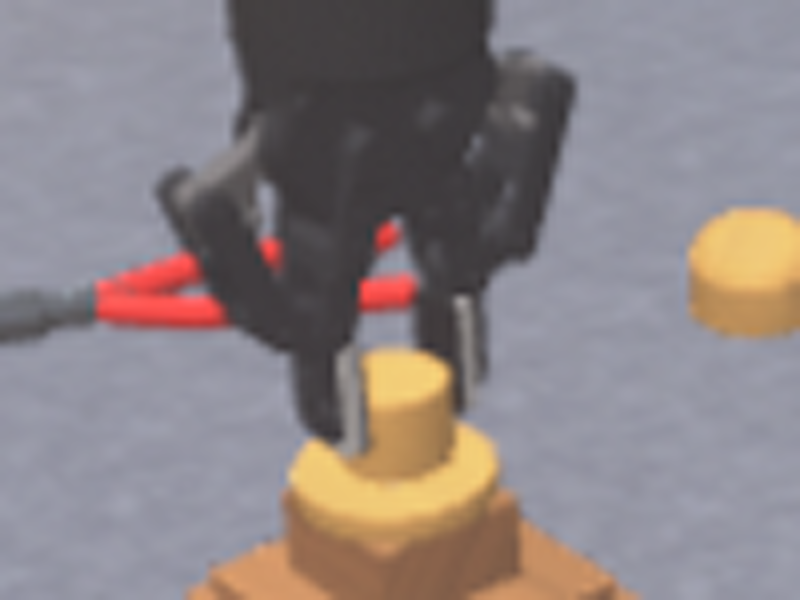

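Threaded with no contact force. I'll lower it to contact and release.

```bash

python3 -m crank '[[0.004,-0.003,0.02,0,0,0,0.1],[0.004,-0.003,0.04,0,0,0,0.1],[0.004,-0.003,0.045,0,0,0,0.1],[0.004,-0.003,0.045,0,0,0,0.1]]' 60
python3 -m crank '[[0,0,0,0,0,0,1],[0,0,0,0,0,0,1],[0,0,0,0,0,0,1],[0,0,0,0,0,0,1],[0,0,-0.1,0,0,0,1],[0,0,-0.25,0,0,0,1],[0,0,-0.45,0,0,0,1],[0,0,-0.45,0,0,0,1]]' 60
python3 -c "
from h import *
p=cam('scene'); save(p,'s23.png',(220,170,320,245),8)
go(.4348,.1246,.12,1.798)"
```

```text
time: 20.35
eef_pos: [0.6367, -0.1514, 0.0664]
tcp_rot: [0.623, 0.783, 0.0, 0.0]
contact_force: [-2.3, 1.2, 4.9]
opening: 0.395
time: 21.15
eef_pos: [0.6396, -0.1525, 0.1391]
tcp_rot: [0.622, 0.783, 0.002, 0.005]
contact_force: [1.0, -0.3, -0.0]
opening: 1.002
t 21.2 pos [ 0.6384 -0.1521  0.1366] op 1.002 F [0.2 0.1 0. ] yaw 1.798
ROW [2.103, -0.908, 0.096] [0.004, 0.003, -0.0] calls 3 rows 7
```

View pics/s23.png

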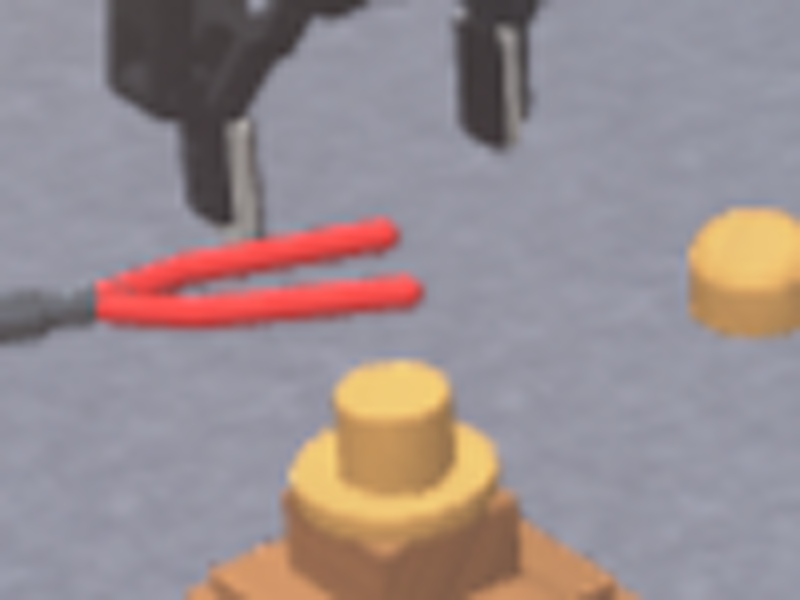

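```bash

python3 -m crank '[[1,-0.43,0,0,0,0,1],[1,-0.43,0,0,0,0,1],[1,-0.43,0,0,0,0,1]]' 60
python3 -m crank '[[1,-0.43,0.05,0,0,0,1],[1,-0.43,0.05,0,0,0,1],[1,-0.43,0.05,0,0,0,1],[1,-0.43,0.05,0,0,0,1],[1,-0.43,0.05,0,0,0,1]]' 60
python3 -c "
from h import *
p=cam('wrist'); save(p,'w24.png'); print(proj(p,[.4348,.1246,.034]))
go(.4348,.1246,.012,1.798)"
```

```text
time: 21.5
eef_pos: [0.5457, -0.0292, 0.1311]
tcp_rot: [0.623, 0.782, -0.0, -0.001]
contact_force: [0.5, 0.9, -0.1]
opening: 1.001
time: 22.0
eef_pos: [0.4494, 0.1026, 0.124]
tcp_rot: [0.621, 0.784, -0.0, -0.0]
contact_force: [1.0, -0.0, 0.2]
opening: 1.001
[[301.66358138 201.03599931]]
t 22.05 pos [0.4508 0.1015 0.1246] op 1.001 F [0.4 0.1 0.5] yaw 1.799
ROW [0.174, -0.069, 0.75] [0.0, 0.0, 0.001] calls 1 rows 3
```

View pics/w24.png

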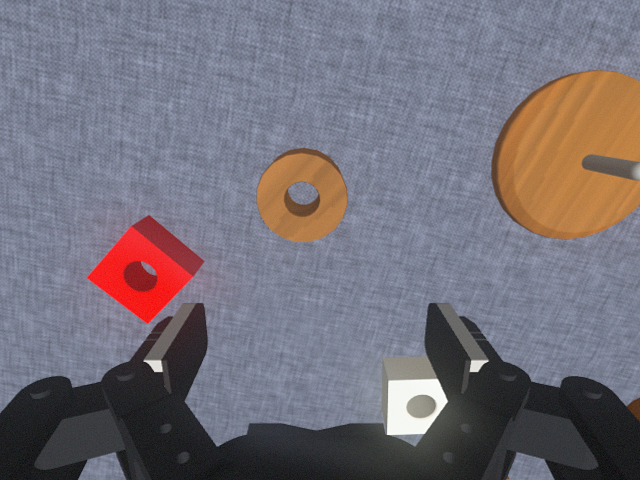

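```bash

python3 -m crank '[[0.184,-0.069,0.3,0,0,0,1],[0.184,-0.069,0.6,0,0,0,1],[0.184,-0.069,0.76,0,0,0,1],[0.184,-0.069,0.76,0,0,0,1],[0.184,-0.069,0.76,0,0,0,0.85],[0.184,-0.069,0.76,0,0,0,0.85],[0.184,-0.069,0.76,0,0,0,0.85]]' 60
python3 -c "
from h import *
go(.4348,.126,.011,1.798)
p=cam('wrist'); save(p,'w25.png')"
```

```text
time: 22.75
eef_pos: [0.4368, 0.1257, 0.0126]
tcp_rot: [0.623, 0.782, 0.001, 0.002]
contact_force: [-0.4, 0.5, 1.3]
opening: 0.851
t 22.75 pos [0.4368 0.1257 0.0126] op 0.851 F [-0.4  0.5  1.3] yaw 1.797
ROW [0.005, -0.013, 0.011] [0.003, 0.0, -0.001] calls 1 rows 1
```

View pics/w25.png

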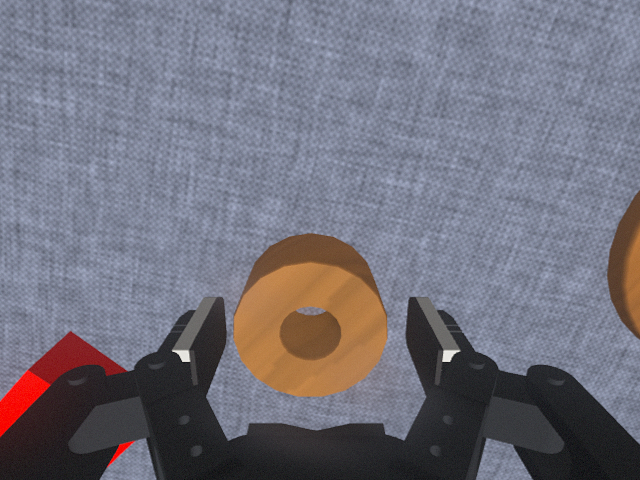

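```bash

python3 -m crank '[[0.005,-0.012,0.011,0,0,0,0.85],[0.005,-0.012,0.011,0,0,0,0.35],[0.005,-0.012,0.011,0,0,0,0.35],[0.005,-0.012,0.011,0,0,0,0.35],[0.005,-0.012,0.011,0,0,0,0.35],[0.005,-0.012,0.011,0,0,0,0.35]]' 60
python3 -m crank '[[0,0,-0.1,0,0,0,0.35],[0,0,-0.3,0,0,0,0.35],[0,0,-0.6,0,0,0,0.35],[0,0,-0.72,0,0,0,0.35],[0,0,-0.72,0,0,0,0.35]]' 60
python3 -c "
from h import *
p=cam('wrist'); save(p,'w26.png')
go(.611,.1885,.12,1.798)"
```

```text
time: 23.4
eef_pos: [0.4333, 0.1264, 0.0101]
tcp_rot: [0.622, 0.783, 0.0, 0.0]
contact_force: [-1.6, -0.1, 5.8]
opening: 0.655
time: 23.9
eef_pos: [0.4349, 0.1265, 0.1203]
tcp_rot: [0.622, 0.783, 0.002, 0.003]
contact_force: [1.0, 0.5, -1.2]
opening: 0.655
t 23.95 pos [0.4332 0.1264 0.1179] op 0.652 F [-0.7 -0.  -1.4] yaw 1.798
ROW [0.137, 1.248, -0.01] [0.002, 0.0, -0.0] calls 2 rows 4
```

View pics/w26.png

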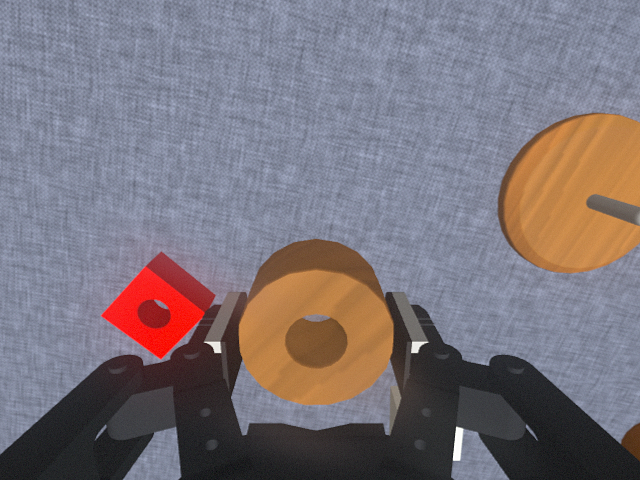

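```bash

python3 -m crank '[[0.068,0.62,0,0,0,0,0.35],[0.068,0.62,0,0,0,0,0.35]]' 60
python3 -m crank '[[0.068,0.65,0,0,0,0,0.35],[0.068,0.65,0,0,0,0,0.35],[0.068,0.65,0,0,0,0,0.35],[0.068,0.65,0,0,0,0,0.35],[0.068,0.65,0,0,0,0,0.35]]' 60
python3 -c "
from h import *
p=cam('scene'); save(p,'s27.png',(300,240,400,345),5.5)
go(.611,.1885,.08,1.798)
print((proj(p,[[.611,.1885,.1075],[.611,.1885,.1415],[.611,.1885,.062]])-[300,240])*5.5)"
```

```text
time: 24.15
eef_pos: [0.5192, 0.1572, 0.1137]
tcp_rot: [0.623, 0.782, -0.002, -0.002]
contact_force: [-0.1, -0.3, -0.1]
opening: 0.657
time: 24.65
eef_pos: [0.6115, 0.1887, 0.1146]
tcp_rot: [0.623, 0.783, -0.002, -0.002]
contact_force: [-0.4, 0.5, -0.5]
opening: 0.654
t 24.7 pos [0.6117 0.1886 0.1155] op 0.655 F [-0.6  0.1 -0.6] yaw 1.798
ROW [0.0, -0.004, 0.237] [-0.002, -0.0, -0.0] calls 1 rows 1
[[289.88838168 225.63982344]
 [292.41559657 142.81526809]
 [286.6716107  331.06323912]]
```

View pics/s27.png

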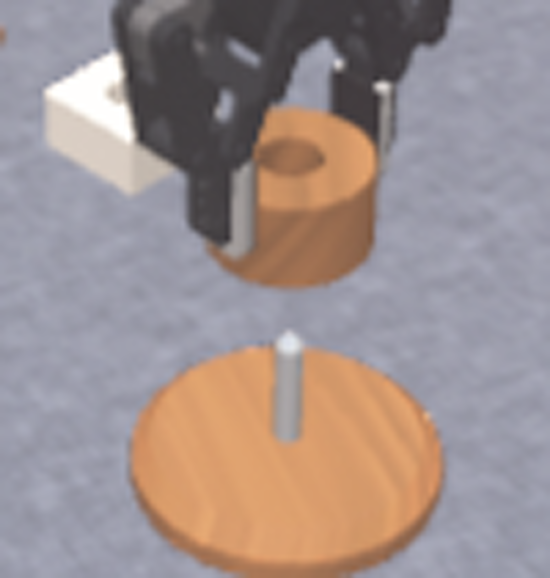

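```bash

python3 -m crank '[[-0.013,-0.002,0.1,0,0,0,0.35],[-0.013,-0.002,0.2,0,0,0,0.35],[-0.013,-0.002,0.28,0,0,0,0.35],[-0.013,-0.002,0.32,0,0,0,0.35],[-0.013,-0.002,0.32,0,0,0,0.35],[-0.013,-0.002,0.32,0,0,0,0.35]]' 60
python3 -c "
from h import *
p=cam('scene'); save(p,'s28.png',(300,240,400,345),5.5)
go(.611,.1885,.028,1.798)"
```

```text
time: 25.3
eef_pos: [0.614, 0.187, 0.069]
tcp_rot: [0.623, 0.783, 0.0, 0.0]
contact_force: [0.5, -0.0, -1.2]
opening: 0.654
t 25.35 pos [0.6144 0.1871 0.0696] op 0.654 F [-0.   0.4 -1.1] yaw 1.798
ROW [0.014, -0.02, 0.277] [0.001, 0.0, -0.0] calls 1 rows 1
```

View pics/s28.png

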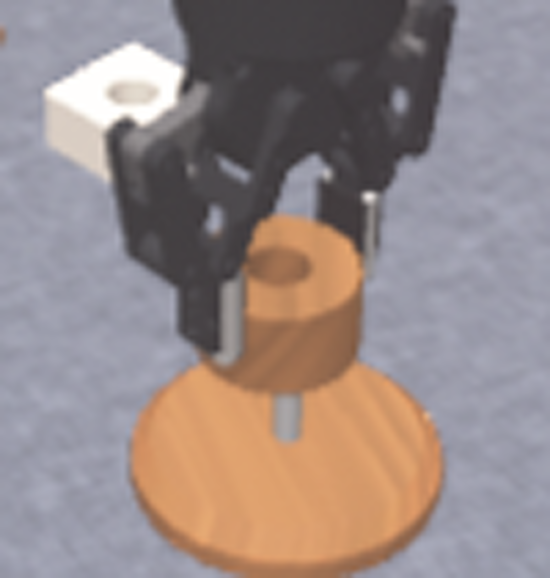

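```bash

python3 -m crank '[[0.003,-0.025,0,0,0,0,0.35],[0.003,-0.025,0.06,0,0,0,0.35],[0.003,-0.025,0.12,0,0,0,0.35],[0.003,-0.025,0.12,0,0,0,0.35],[0.003,-0.025,0.12,0,0,0,0.35]]' 60
python3 -c "
from h import *
p=cam('scene'); save(p,'s29.png',(300,240,400,345),5.5)
go(.611,.1885,.028,1.798)"
```

```text
time: 25.85
eef_pos: [0.6096, 0.1866, 0.0502]
tcp_rot: [0.623, 0.783, -0.001, -0.001]
contact_force: [0.6, 0.6, -1.1]
opening: 0.657
t 25.9 pos [0.61   0.1866 0.0507] op 0.656 F [0.7 0.2 0.2] yaw 1.798
ROW [0.011, 0.009, 0.151] [-0.0, -0.0, -0.0] calls 1 rows 1
```

View pics/s29.png

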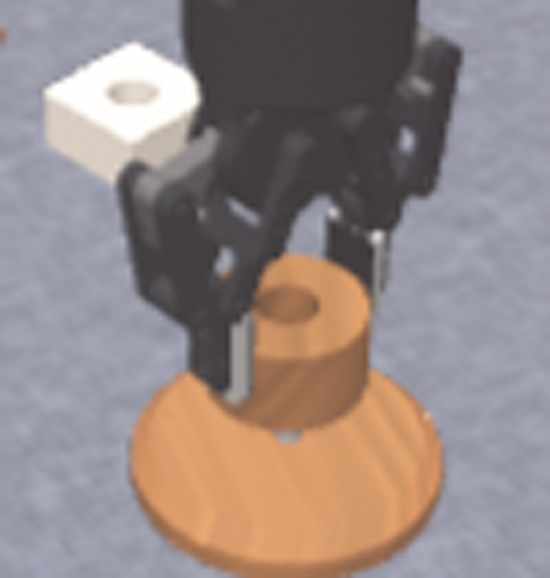

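```bash

python3 -m crank '[[0,0.003,0.06,0,0,0,0.35],[0,0.003,0.12,0,0,0,0.35],[0,0.003,0.145,0,0,0,0.35],[0,0.003,0.165,0,0,0,0.35],[0,0.003,0.165,0,0,0,0.35]]' 60
python3 -c "
from h import *
p=cam('scene'); save(p,'s30.png',(300,240,400,345),5.5)
go(.611,.1885,.028,1.798)"
```

```text
time: 26.4
eef_pos: [0.6103, 0.1867, 0.0281]
tcp_rot: [0.622, 0.783, -0.001, -0.001]
contact_force: [-6.3, -0.9, 10.0]
opening: 0.657
t 26.45 pos [0.6103 0.1867 0.0281] op 0.655 F [-6.4 -0.8 10. ] yaw 1.798
ROW [0.011, 0.008, 0.001] [-0.002, 0.0, -0.0] calls 1 rows 1
```

View pics/s30.png

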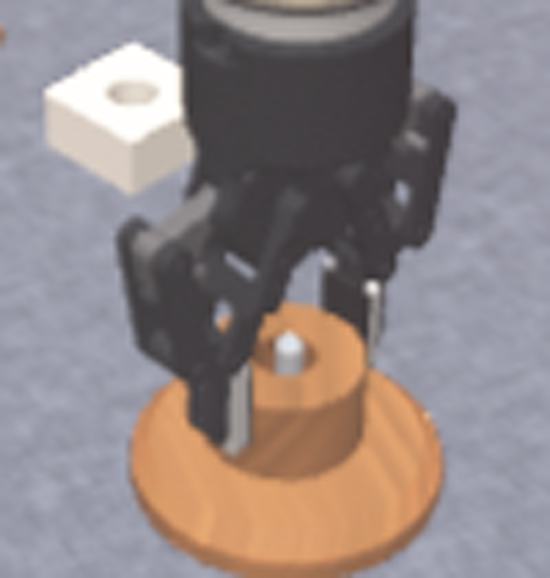

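```bash

python3 -m crank '[[0,0,0,0,0,0,1],[0,0,0,0,0,0,1],[0,0,0,0,0,0,1],[0,0,-0.1,0,0,0,1],[0,0,-0.4,0,0,0,1],[0,0,-0.7,0,0,0,1],[0,0,-0.7,0,0,0,1]]' 60
python3 -c "
from h import *
p=cam('scene'); save(p,'s31.png',(300,240,400,345),5.5)
go(.445,-.284,.13,1.3)
go(.445,-.284,.13,1.798)"
```

```text
time: 27.15
eef_pos: [0.6159, 0.1876, 0.1412]
tcp_rot: [0.622, 0.783, 0.006, 0.006]
contact_force: [0.8, 0.3, 0.9]
opening: 1.001
t 27.2 pos [0.614  0.1873 0.1377] op 0.997 F [-0.1 -0.4  0.1] yaw 1.798
ROW [-2.808, -1.805, 0.034] [0.007, -0.001, 0.317] calls 3 rows 11
t 27.2 pos [0.614  0.1873 0.1377] op 0.997 F [-0.1 -0.4  0.1] yaw 1.798
ROW [-2.808, -1.805, 0.034] [0.007, 0.001, -0.0] calls 3 rows 11
```

View pics/s31.png

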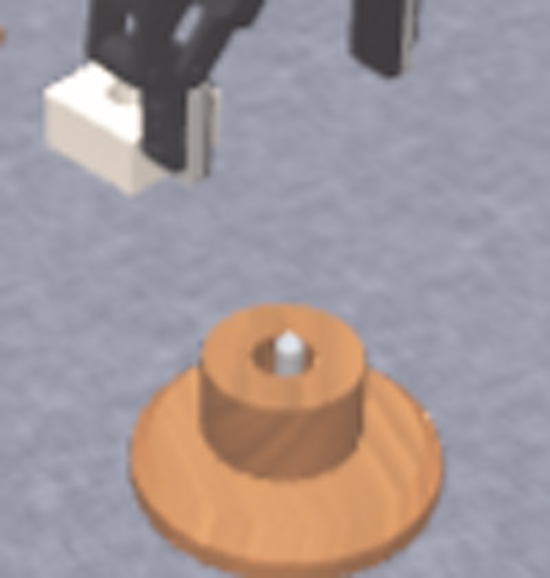

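```bash

python3 -m crank '[[-0.93,-0.6,0,0,0,0,1],[-0.93,-0.6,0,0,0,0,1],[-0.93,-0.6,0,0,0,0,1],[-0.93,-0.6,0,0,0,0,1]]' 60
python3 -m crank '[[-0.93,-0.6,0,0,0,0,1],[-0.93,-0.6,0,0,0,0,1],[-0.93,-0.6,0,0,0,0,1],[-0.93,-0.6,0,0,0,0,1]]' 60
python3 -m crank '[[-0.93,-0.6,0.05,0,0,0,1],[-0.93,-0.6,0.05,0,0,0,1],[-0.93,-0.6,0.05,0,0,0,1],[-0.93,-0.6,0.05,0,0,0,1],[-0.93,-0.6,0.05,0,0,0,1],[-0.93,-0.6,0.05,0,0,0,1]]' 60
python3 -c "
from h import *
p=cam('wrist'); save(p,'w32.png'); print(proj(p,[[.445,-.284,.036],[.445,-.284,.0]]))
go(.445,-.284,.012,1.798)"
```

```text
time: 27.6
eef_pos: [0.552, 0.0276, 0.1302]
tcp_rot: [0.624, 0.782, -0.001, -0.001]
contact_force: [-0.4, 0.3, 0.5]
opening: 1.002
time: 28.0
eef_pos: [0.4964, -0.1285, 0.1309]
tcp_rot: [0.624, 0.782, -0.0, -0.0]
contact_force: [0.8, 0.3, -0.3]
opening: 1.001
time: 28.6
eef_pos: [0.4416, -0.2809, 0.1233]
tcp_rot: [0.623, 0.782, 0.0, -0.001]
contact_force: [-0.2, 0.3, -0.4]
opening: 0.999
[[320.21540328 245.55653608]
 [319.65042603 228.8409807 ]]
t 28.65 pos [ 0.4418 -0.2804  0.1234] op 0.999 F [ 0.4  0.5 -0.1] yaw 1.799
ROW [-0.029, 0.015, 0.742] [-0.0, -0.001, 0.0] calls 1 rows 3
```

View pics/w32.png

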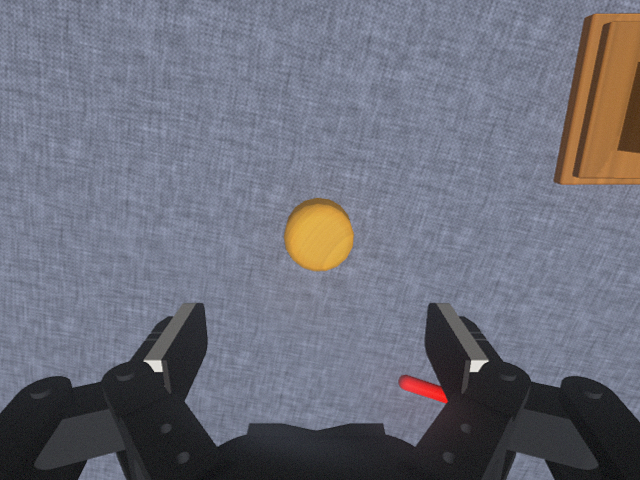

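```bash

python3 -m crank '[[-0.014,0.02,0.3,0,0,0,1],[-0.014,0.02,0.6,0,0,0,1],[-0.014,0.02,0.765,0,0,0,1],[-0.014,0.02,0.765,0,0,0,1],[-0.014,0.02,0.765,0,0,0,0.7],[-0.014,0.02,0.765,0,0,0,0.7],[-0.014,0.02,0.765,0,0,0,0.7]]' 60
python3 -c "
from h import *
go(.445,-.282,.008,1.798)
p=cam('wrist'); save(p,'w33.png')"
```

```text
time: 29.35
eef_pos: [0.4465, -0.284, 0.0113]
tcp_rot: [0.622, 0.783, -0.0, 0.002]
contact_force: [0.1, -0.3, -0.6]
opening: 0.702
t 29.35 pos [ 0.4465 -0.284   0.0113] op 0.702 F [ 0.1 -0.3 -0.6] yaw 1.798
ROW [0.016, -0.007, 0.022] [0.002, 0.002, 0.0] calls 1 rows 1
```

View pics/w33.png

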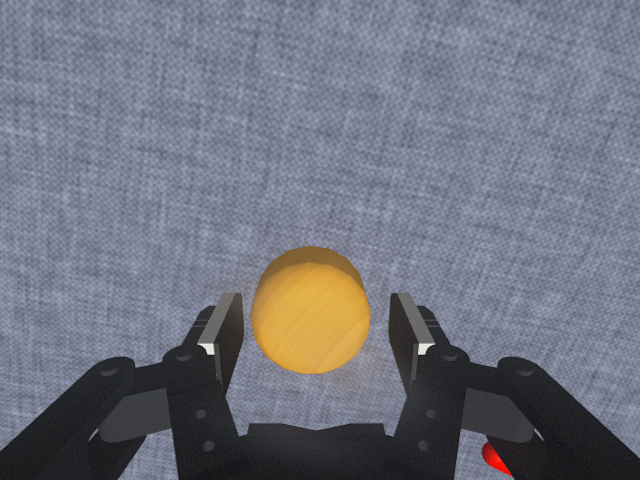

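```bash

python3 -m crank '[[0.016,-0.007,0.025,0,0,0,0.7],[0.016,-0.007,0.025,0,0,0,0.7],[0.016,-0.007,0.025,0,0,0,0.2],[0.016,-0.007,0.025,0,0,0,0.2],[0.016,-0.007,0.025,0,0,0,0.2],[0.016,-0.007,0.025,0,0,0,0.2],[0.016,-0.007,0.025,0,0,0,0.2]]' 60
python3 -m crank '[[0,0,-0.1,0,0,0,0.2],[0,0,-0.3,0,0,0,0.2],[0,0,-0.6,0,0,0,0.2],[0,0,-0.8,0,0,0,0.2],[0,0,-0.8,0,0,0,0.2]]' 60
python3 -c "
from h import *
p=cam('wrist'); save(p,'w34.png')
p=cam('scene'); save(p,'s34.png',(260,120,380,220),5.5)
go(.611,.1880,.13,1.798)"
```

```text
time: 30.1
eef_pos: [0.4436, -0.2813, 0.0057]
tcp_rot: [0.623, 0.783, -0.0, 0.0]
contact_force: [-0.9, 1.5, 5.6]
opening: 0.531
time: 30.6
eef_pos: [0.4461, -0.2835, 0.1313]
tcp_rot: [0.622, 0.783, -0.0, 0.006]
contact_force: [-0.0, -1.0, -0.7]
opening: 0.534
t 30.7 pos [ 0.4435 -0.2811  0.126 ] op 0.535 F [ 0.3  0.5 -1.3] yaw 1.798
ROW [2.796, 1.791, -0.029] [0.001, 0.001, -0.0] calls 3 rows 10
```

View pics/w34.png

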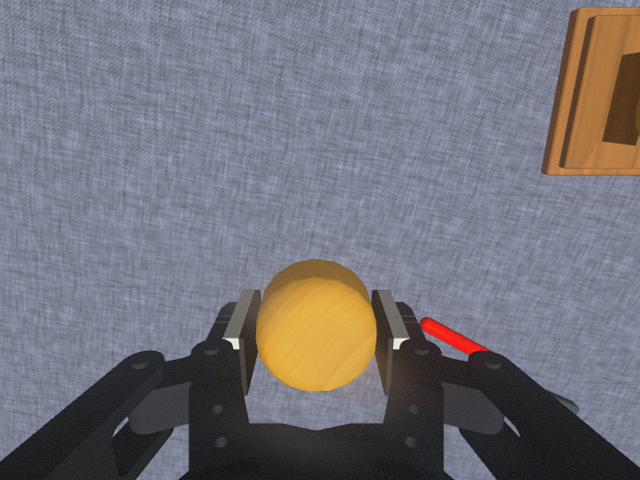

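View pics/s34.png

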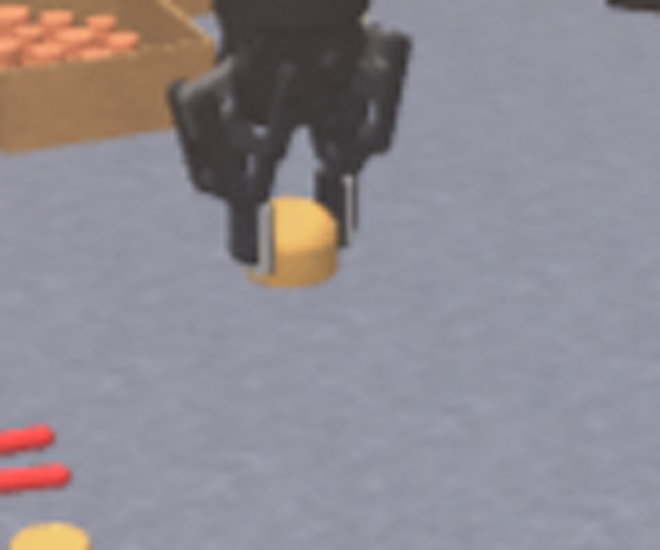

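```bash

python3 -m crank '[[0.93,0.6,-0.03,0,0,0,0.2],[0.93,0.6,-0.03,0,0,0,0.2],[0.93,0.6,-0.03,0,0,0,0.2],[0.93,0.6,-0.03,0,0,0,0.2]]' 60
python3 -m crank '[[0.93,0.6,0,0,0,0,0.2],[0.93,0.6,0,0,0,0,0.2],[0.93,0.6,0,0,0,0,0.2],[0.93,0.6,0,0,0,0,0.2]]' 60
python3 -m crank '[[0.93,0.6,0,0,0,0,0.2],[0.93,0.6,0,0,0,0,0.2],[0.93,0.6,0,0,0,0,0.2],[0.93,0.6,0,0,0,0,0.2],[0.93,0.6,0,0,0,0,0.2],[0.93,0.6,0,0,0,0,0.2]]' 60
python3 -c "
from h import *
p=cam('scene'); save(p,'s35.png',(300,240,400,345),5.5)
go(.611,.1880,.09,1.798)
e=telemetry.get_state()['eef_pos']
print((proj(p,[[.611,.188,e[2]-.0057],[.611,.188,e[2]+.0303],[.611,.188,.062]])-[300,240])*5.5)"
```

```text
time: 31.1
eef_pos: [0.4987, -0.1205, 0.1273]
tcp_rot: [0.621, 0.784, -0.0, -0.003]
contact_force: [-0.3, -0.2, -1.0]
opening: 0.532
time: 31.5
eef_pos: [0.5551, 0.0352, 0.1273]
tcp_rot: [0.621, 0.784, -0.001, -0.002]
contact_force: [-0.0, -1.3, -0.9]
opening: 0.531
time: 32.1
eef_pos: [0.6113, 0.1863, 0.1281]
tcp_rot: [0.623, 0.783, -0.002, -0.001]
contact_force: [1.0, -0.1, -0.6]
opening: 0.533
t 32.15 pos [0.6114 0.1858 0.1284] op 0.531 F [-0.6 -0.1 -1.6] yaw 1.797
ROW [0.015, 0.001, 0.256] [-0.002, 0.0, -0.001] calls 1 rows 1
[[290.20477229 188.27150317]
 [292.91690172  98.75194878]
 [285.90321658 330.25342588]]
```

View pics/s35.png

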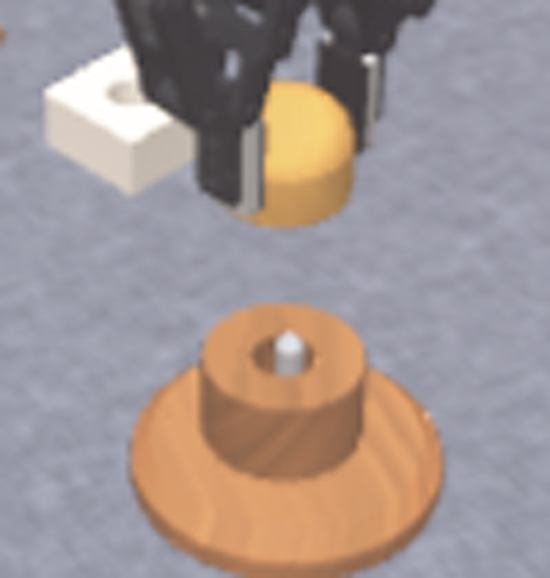

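```bash

python3 -m crank '[[0.008,-0.018,0.1,0,0,0,0.2],[0.008,-0.018,0.2,0,0,0,0.2],[0.008,-0.018,0.3,0,0,0,0.2],[0.008,-0.018,0.36,0,0,0,0.2],[0.008,-0.018,0.36,0,0,0,0.2],[0.008,-0.018,0.36,0,0,0,0.2]]' 60
python3 -c "
from h import *
p=cam('scene'); save(p,'s36.png',(300,240,400,345),5.5)
go(.6105,.1880,.0577,1.798)
e=telemetry.get_state()['eef_pos']
print((proj(p,[[.611,.188,e[2]-.0057],[.611,.188,e[2]+.0303],[.611,.188,.062]])-[300,240])*5.5)"
```

```text
time: 32.75
eef_pos: [0.6095, 0.1879, 0.0754]
tcp_rot: [0.623, 0.783, -0.0, -0.0]
contact_force: [0.7, -1.0, -1.2]
opening: 0.529
t 32.8 pos [0.61   0.1881 0.0762] op 0.53 F [-0.  -0.2 -1. ] yaw 1.798
ROW [-0.001, 0.003, 0.123] [0.001, 0.0, -0.0] calls 1 rows 1
[[286.48656755 310.99869616]
 [289.02475229 227.22055308]
 [285.90321658 330.25342588]]
```

View pics/s36.png

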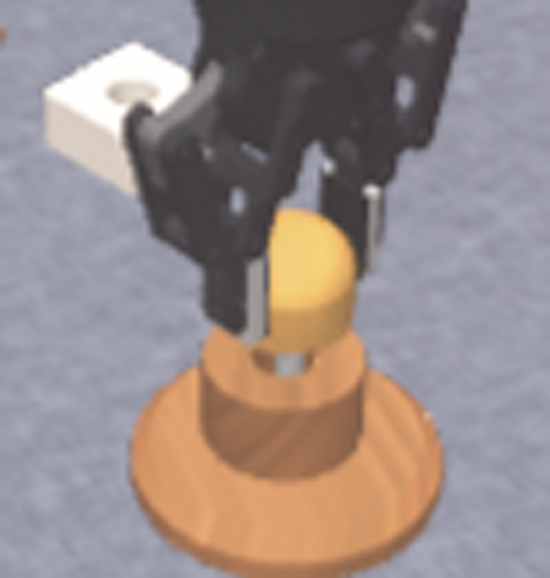

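```bash

python3 -m crank '[[0,0.001,0.05,0,0,0,0.2],[0,0.001,0.09,0,0,0,0.2],[0,0.001,0.115,0,0,0,0.2],[0,0.001,0.133,0,0,0,0.2],[0,0.001,0.133,0,0,0,0.2]]' 60
python3 -c "
from h import *
p=cam('scene'); save(p,'s37.png',(300,240,400,345),5.5)
go(.6105,.1880,.0577,1.798)"
```

```text
time: 33.3
eef_pos: [0.6096, 0.1881, 0.0577]
tcp_rot: [0.622, 0.783, -0.001, -0.0]
contact_force: [-4.5, -1.2, 8.5]
opening: 0.531
t 33.35 pos [0.6096 0.1881 0.0577] op 0.529 F [-4. -1.  8.] yaw 1.798
ROW [-0.002, 0.006, 0.0] [-0.001, 0.0, -0.0] calls 1 rows 1
```

View pics/s37.png

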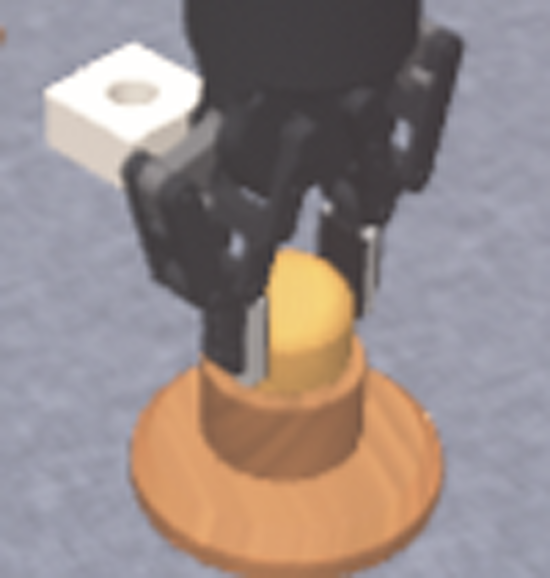

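Seated at the expected height. I'll release and back off.

```bash

python3 -m crank '[[0,0,0,0,0,0,1],[0,0,0,0,0,0,1],[0,0,0,0,0,0,1],[0,0,0,0,0,0,1],[0,0,-0.1,0,0,0,1],[0,0,-0.3,0,0,0,1],[0,0,-0.6,0,0,0,1],[0,0,-0.9,0,0,0,1],[0,0,-0.9,0,0,0,1]]' 60
python3 -m crank '[[0,-1,-0.1,0,0,0,1],[0,-1,-0.1,0,0,0,1],[0,-1,-0.1,0,0,0,1],[0,-1,-0.1,0,0,0,1],[0,-1,-0.1,0,0,0,1],[0,-1,-0.1,0,0,0,1]]' 60
cat > chk.py <<'E'
from fit import *
p=cam('scene'); save(p,'s38.png'); save(p,'s38a.png',(220,170,320,280),5); save(p,'s38b.png',(300,240,400,350),5)
cv2.imwrite('pics/s38c.png',np.hstack([cv2.imread('pics/s38a.png')[:,:400],cv2.imread('pics/s38b.png')[:,:400]]))
q=cam('top'); save(q,'t38.png'); save(q,'t38c.png',(190,140,430,260),3.3)
S=dict(block_mid=(('s',.052,.028),.018,(.6357,-.1527)),disc_mid=(('c',.064,.010),.046,(.6357,-.1527)),cap_mid=(('c',.036,.028),.056,(.6357,-.1527)),drum_mid=(('c',.058,.034),.018,(.611,.188)),dome_mid=(('c',.048,.030),.052,(.611,.188)))
for n,pp in(('scene',p),('top',q)):
    for l,(sh,z0,x0) in S.items():
        c=proj(pp,[*x0,z0+sh[2]/2])[0]; m,cf=maskat(pp,l,(c[1],c[0]))
        if m is None: print(n,l,'none'); continue
        v,i=fitxy(pp,m,sh,x0,z0); print(n,l,v.round(4),'iou',round(i,3),'conf',round(cf,2))
    for l,z in dict(jar_mid=.031,spray_mid=.075,pliers_mid=.006).items():
        for r in finder.pinpoint(l,pp)[:1]: print(n,l,onz(pp,*r['location'],z).round(4))
E
python3 chk.py
```

```text
time: 34.25
eef_pos: [0.6144, 0.1889, 0.2016]
tcp_rot: [0.622, 0.783, 0.006, 0.006]
contact_force: [0.8, 0.9, 0.4]
opening: 1.0
time: 34.85
eef_pos: [0.4649, 0.1544, 0.2071]
tcp_rot: [0.623, 0.783, 0.001, 0.001]
contact_force: [-0.0, -0.9, 0.3]
opening: 1.0
scene block_mid [ 0.6395 -0.148   0.1108] iou 0.669 conf 0.81
scene disc_mid [ 0.6364 -0.1544] iou 0.84 conf 0.5
scene cap_mid [ 0.638  -0.1522] iou 0.917 conf 0.51
scene drum_mid [0.6101 0.185 ] iou 0.603 conf 0.66
scene dome_mid [0.6115 0.1862] iou 0.901 conf 0.83
scene jar_mid [ 0.7692 -0.0086  0.031 ]
scene spray_mid [0.5907 0.4087 0.075 ]
scene pliers_mid [ 0.6185 -0.3934  0.006 ]
top block_mid [ 0.6057 -0.1087 -0.7639] iou 0.057 conf 0.52
top disc_mid [ 0.6375 -0.1566] iou 0.969 conf 0.73
top cap_mid [ 0.6369 -0.1524] iou 0.881 conf 0.5
top drum_mid none
top dome_mid [0.6107 0.1824] iou 0.893 conf 0.64
top jar_mid [ 0.7753 -0.0025  0.031 ]
top spray_mid [0.5957 0.4087 0.075 ]
top pliers_mid [ 0.6206 -0.3847  0.006 ]
```

View pics/s38c.png

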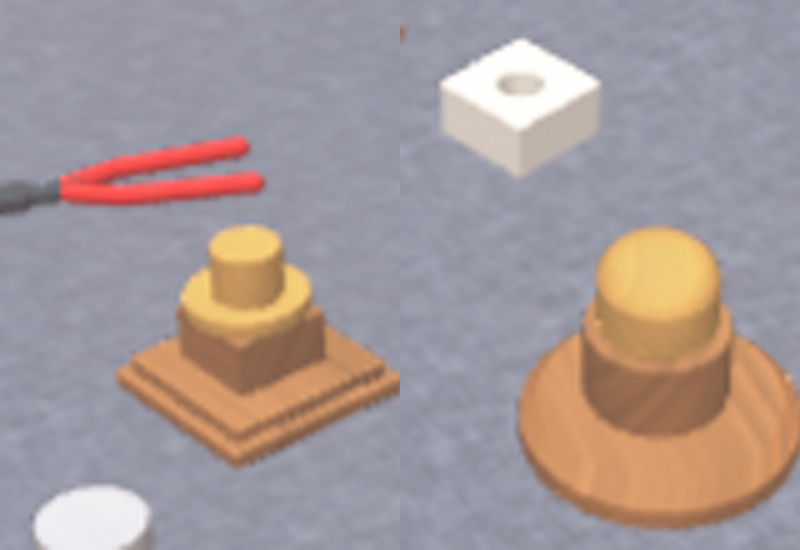

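View pics/t38c.png

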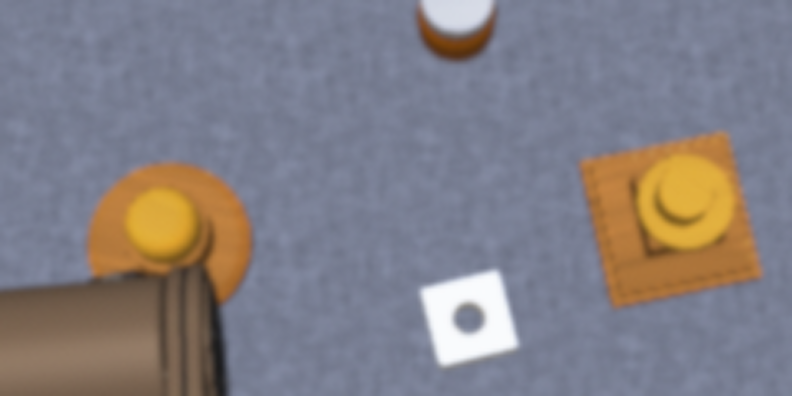

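```bash
python3 -c "
from plant import ticket,telemetry
print(telemetry.get_state()['time']); print(ticket.sign_off())"
```

```text
35.75
the job is handed in; nothing more can be done
None
```

Both lamps are back together and the job was handed in at 35.75 s. The square foot holds the brown block, the disc and the cap. The round foot holds the drum and the domed cap. The gripper is open, with the arm raised about 0.2 m and pulled back.

- **Seating:** every part met the foot or the part below at the expected height. The last pictures show both stacks upright and flat, with the block's sides square to the foot's.
- **Position:** the final fits put the disc, cap and dome within about 2–6 mm of their tube axes; the bores hold each part on its tube within the 10 mm limit.
- **Checks that failed:** the final fits for the block (both cameras) and the drum (scene camera) overlapped too poorly to trust. The drum's mask was missing in the top view. For those two I relied on the earlier close-ups and the seating heights.
- **Bystanders:** the arm never went near the jar, spray can or pliers. They were found again within about 9 mm of their first readings, no more than the detector's scatter. The red and white look-alike blocks were left alone.

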